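Lock the test jig's ring and hold the field probe over the chip

ROBOT

A 7-joint arm with a two-finger parallel gripper is mounted at the origin on the work surface. World frame = base frame: x ahead of the robot, y to its left, z up, the work surface at z = 0. Lengths are in m, angles in rad, forces in N, time in s.
With the tool pointing down it reaches from about 0.4 to 0.85 m from the base axis. Payload 10.4 kg.
Tool frame: the origin (TCP) lies at the centre of the arm's flange, where the gripper is bolted on; the fingertips stand 173 mm ahead of it and the grasp point (between the pads) lies 155 mm ahead of it (manip.nose_length is the distance from the TCP to the fingertips, in m); z points along the fingers, x is the direction in which the jaws open and shut, and the axes are right-handed (so a half turn about z gives the same grasp; the last joint's range is limited). The gripper opens to 85 mm and grips with 20 to 120 N. Pads are 22 mm wide; open, the fingers measure 114 mm over their backs; the gripper's body (76 mm by 85 mm) begins 54 mm behind the grasp point. The pads swing forward as they close: fully open they stand 13 mm farther back than shut.
Start: joints at [1.292, 0.332, -0.065, 1.46, 0.022, 1.35, -0.088], TCP at [0.158, -0.605, 0.405] pointing down, gripper open.
Joint ranges: [-2.6, 2.6], [-0.5, 2.12], [-1.47, 1.34], [0.16, 2.42], [-1.27, 4.41], [0.06, 2.06], [-2.6, 2.6]. Speed limits (rad/s): [2.22, 2.22, 2.79, 2.79, 3.14, 3.14, 3.14].

INTERFACE

Orientations are given as a unit quaternion [x, y, z, w].
In Python, from workcell import status, cams, order, manip gives the robot as it stands.
- The arm moves only by the tool servo_tool, never from a script. Its argument "motion" is a list that holds one entry, the list of rows, each a list of 6 numbers: the shift along the tool's x, y, z in units of 50 mm (1.0 is 50 mm), then the turn, a rotation vector about the tool's x, y, z in units of 5 degrees (1.0 is 5 degrees). In form: [[[x, y, z, ax, ay, az], ...]]. A call has 1 to 12 rows; each row shifts and turns the pose as measured when the row begins, along the tool's axes as they then stand; what a row does not reach is not made up. A row lasts 1/10 s, in which the tool goes at most 50 mm and 8.59 degrees, less where a joint would pass 70% of its speed; a pose out of reach is approached as far as the arm can. A call is refused whole if a number of a shift passes 1 or a number of a turn 1, either way. A call with a gripper value outside its range is refused whole. "jaw" is the closure in counts, from 0 (fully open) to 255 (shut), set as the call begins (left out, the last holds). The fingers move at their own pace and stop on an object; "force" is the grip in N (left out, the last holds). Time passes only in rows, so rows that do not move let the fingers close. It gives the time, the measured TCP pose, the force and the opening at its end, in the units of the state.
- status.get_obs(): the state, without advancing time (a new reading comes with each control period).
- cams.camera(name): name is "scene" or "top"; returns a dict with "color" (420x560x3 uint8, red, green, blue), "vertical_fov" (degrees; the focal length in pixels is half the picture's height over the tangent of half this angle, whatever the lens; pixels are square), "cx", "cy" (the principal point, pixels), "k1" (the pictures are not rectified: a ray, as slopes to the right and down, at radius r is drawn at 1 + k1 r^2 times it, then the intrinsics apply), "extrinsics" (4x4, takes a point from camera to world coordinates). Camera axes: x right, y down, z forward; pixel columns grow to the right and rows downward; lengths in m; the calibration is good to about 2 mm. A picture is of the moment at which its call begins. There is no depth.
- order.hand_in(): hands the job in, once; it reports no verdict.
The state is a dict: "clock": time; "joint_pos": joint angles; "joint_velocities": joint speeds; "tau": joint torques, N m; "position": TCP position; "ee_rot": TCP orientation; "ft_force": force on the tool from outside, world axes, zero at the start; "torque": the same for the moment, N m; "grip_width": opening from 0.0 (shut) to 1.0 (fully open).
Only numpy, scipy, OpenCV 4.12 (cv2) and the standard library are available. Lean on these libraries where they do the work, as an engineer would, in place of code of your own. Each camera call takes 0.05 s, during which the arm holds its last target.

TASK

On the board test jig, swing the lock ring's lever round until its upright tab lines up with the small raised mark at the plate's edge, and let go of it. Then take the field probe (the slimmer, taller tool, with a thin stem and a small brass connector on top) out of the rack and lower it upright through the middle of the jig's guide hole, never touching the jig or the ring with it, until its tip is about 6 mm above the chip below. Finish while still holding it there, centred and still; do not let go, and leave the stubby nut driver and the other bench things where they are.

Things in the scene. Friction and masses are not known exactly. Their poses are not given: they have to be found in the camera images.
- jig_hole (a point): centre of the mouth (top) of the jig's guide hole, at a height of 94 mm, in a steel bush 34 mm in outside diameter that stands up from the middle of the black guide plate. The bore is round, 20 mm in diameter, vertical, from a height of 70 to 94 mm; below it is open space down to the chip. The frame's x axis points horizontally from the hole to the locked mark, z up
- jig_chip (a point): centre of the top face of the black 26 mm square chip on the circuit board, straight under the guide hole, 68 mm below jig_hole; the probe tip is to be held about 6 mm above this point
- jig_mark (a point): top of the locked mark: a small white raised bar, 11 mm long (pointing to the hole) x 5 mm wide x 6 mm high, on the guide plate near the middle of one edge, 83.5 mm from the hole's axis
- collar_tab (a point): centre of the lock ring's upright tab: 10 mm thick (round the ring) x 24 mm long (radially) x 32 mm high, from 90 to 122 mm above the bench; its centre is 62 mm from the hole's axis at a height of 106 mm. x points outward from the hole's axis, y is the thickness, z up
- collar (a joint): angle (rad) of the captive aluminium lock ring, 68 mm outside, round the bush; its lever, 8 mm wide, reaches 74 mm from the hole's axis and carries the tab. Grows counter-clockwise seen from above; 0: the tab points exactly at the locked mark. Starts between -1.3 and -0.7, stops at -1.45 and, past the mark, at 0.4; stiff (about 2 N at the tab), stays where left
- jig: the board test jig, fixed to the bench: aluminium base 180 x 160 mm, green circuit board on it, four posts, black guide plate 180 x 160 x 8 mm with its top 78 mm above the bench. Origin under its centre on the bench; x along the 180 mm side towards the locked mark, z up
- probe: field probe, loose, about 120 g, 180 mm long: steel stem 8 mm in diameter; black flange 30 mm in diameter, 92 to 98 mm above the tip; grey round handle 22 mm in diameter, 98 to 170 mm above the tip; brass connector 12 mm wide on top. Origin at the tip, z up the stem. It hangs upright by its flange in one of the two rack holes, tip 13 mm above the bench
- probe_grip (a point): point on the probe's axis at mid-handle, 134 mm above its tip: where to grip
- probe_neck (a point): point on the probe's axis 62 mm above its tip, which comes to the mouth of the guide hole when the tip is 6 mm above the chip
- probe_tip (a point): lower end of the probe's stem
- rack: the fixed tool rack: a plate 60 x 160 x 10 mm with its top 105 mm above the bench, on two end plates. Origin under its centre on the bench, y along its 160 mm length. It has two holes of 17 mm, 45 mm to either side of the centre along y; either tool may be in either hole
- driver_grip (a point): middle of the handle of the stubby nut driver in the rack's other hole: thicker (36 mm) and lower (top 160 mm above the bench; the probe's top is at 193 mm), rounded top, stem 12 mm; leave it
- spool_mid (a point): centre of a spool of solder, 60 mm in diameter, 40 mm high; leave it
- parts_box_mid (a point): centre of a clear parts box, 90 x 120 x 28 mm; leave it
- meter_mid (a point): centre of a grey hand-held meter lying on its back, 85 x 160 x 41 mm; leave it
Things that resemble listed ones, but are neither listed nor needed, are in the scene too. What is shaped like the probe but blue is not meant.

How it is judged:
By the outcome, as a careful person would: the job done as asked, in the order asked, and still so for the second after the job is handed in, while the arm keeps its last pose, push and grip.
It also fails if it takes over 61 s, if anything falls off the work surface, if the arm or the gripper's body presses on something with over 40 N, if the wrist force passes 120 N, or if a joint passes its speed limit or range.

## Working session

There is one attempt and no reset: what is moved stays moved. The work goes in short steps, Python scripts to look and compute and a tool call to move; the robot and the scene stay as the last step left them, time stands still between calls to the robot, and variables do not carry over. Pictures are saved under pics/ and viewed, and the job is handed in when it is done.

Besides the shell and the picture viewer there is one more tool, called by a JSON object that holds its "fn" and its "kwargs", one argument or row to a line. servo_tool: Moves the arm, as the interface text tells. Its arguments: {"type":"object","properties":{"motion":{"type":"array","items":{"type":"array","items":{"type":"array","items":{"type":"number"}}}},"jaw":{"type":"number"},"force":{"type":"number"}},"required":["motion"]}

```bash
ls; mkdir -p pics; python3 - <<'E'
from workcell import status, cams, order, manip
import cv2,numpy as np
print(status.get_obs()); print(manip.nose_length)
for n in("scene","top"):
    c=cams.camera(n); cv2.imwrite(f"pics/{n}0.png",c["color"][:,:,::-1])
    np.save(f"{n}0.npy",c,allow_pickle=True)
    print(n,{k:v for k,v in c.items() if k!="color"})
E
```

```text
pics
{'clock': 0.0, 'joint_pos': array([ 1.29240422,  0.33285526, -0.06467007,  1.46095604,  0.02159948,
        1.34986868, -0.08850342]), 'joint_velocities': array([ 2.59034773e-03, -6.16466712e-04,  1.53550215e-03,  8.45777195e-05,
        4.95908074e-04,  2.97786874e-04, -5.18065854e-04]), 'tau': array([-1.09699795e-03, -6.25468469e+01,  4.85753396e-02, -3.91608524e+01,
        1.62134576e-02,  9.98461997e-03, -6.15530965e-06]), 'position': array([ 0.15808995, -0.60454144,  0.40391902]), 'ee_rot': array([ 7.91517857e-01, -6.11145643e-01, -5.72676852e-04, -3.95653513e-04]), 'ft_force': array([-0.21436653,  0.30140016,  0.57249913]), 'torque': array([-0.08543462,  0.00113249, -0.02189881]), 'grip_width': 0.9986453318933869}
0.1734
scene {'vertical_fov': 44.2134268290965, 'cx': 274.84856976870583, 'cy': 204.72585095027995, 'k1': -0.04679868187787899, 'extrinsics': array([[ 0.73638154,  0.40501161, -0.54194817,  1.18484055],
       [ 0.67628339, -0.41746359,  0.60693075, -0.60041497],
       [ 0.01957037, -0.81344314, -0.58131511,  0.67707927],
       [ 0.        ,  0.        ,  0.        ,  1.        ]])}
top {'vertical_fov': 54.41639324150673, 'cx': 278.03800892811154, 'cy': 203.61337392181187, 'k1': -0.03802709947551949, 'extrinsics': array([[-0.01437588, -0.99784929,  0.06395405,  0.60491124],
       [-0.99988238,  0.01468806,  0.00441389, -0.03808201],
       [-0.00534376, -0.06388307, -0.99794308,  0.92839921],
       [ 0.        ,  0.        ,  0.        ,  1.        ]])}
```

View pics/scene0.png

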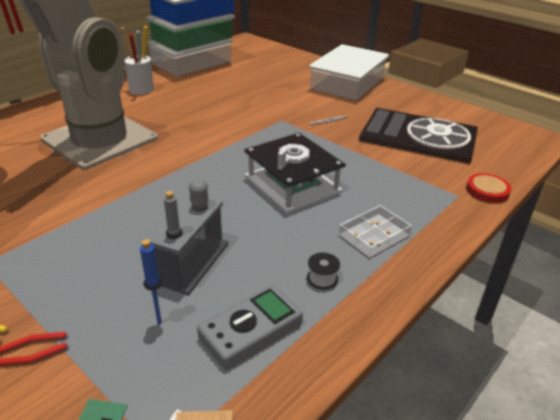

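View pics/top0.png

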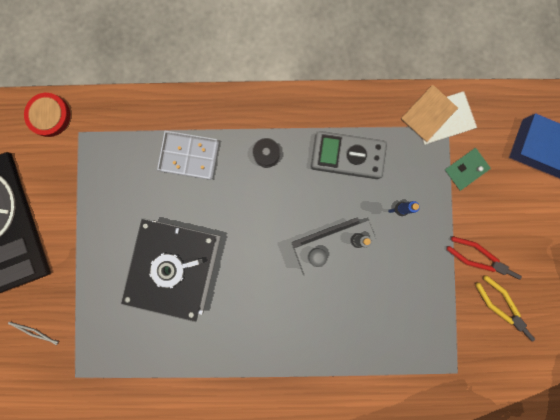

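```bash
cat > h.py <<'E'
import numpy as np,cv2
def load(n): return np.load(n+".npy",allow_pickle=True).item()
def K(c):
    f=c["color"].shape[0]/2/np.tan(np.radians(c["vertical_fov"])/2); return f
def ray(c,u,v):
    f=K(c); d=np.array([(u-c["cx"])/f,(v-c["cy"])/f]); s=d.copy()
    for _ in range(30): s=d/(1+c["k1"]*(s@s))
    E=c["extrinsics"]; r=E[:3,:3]@np.array([s[0],s[1],1]); return E[:3,3],r
def onz(c,u,v,z):
    o,r=ray(c,u,v); return o+r*(z-o[2])/r[2]
def proj(c,p):
    E=c["extrinsics"]; q=E[:3,:3].T@(np.asarray(p)-E[:3,3]); s=q[:2]/q[2]; s=s*(1+c["k1"]*(s@s)); f=K(c)
    return s*f+[c["cx"],c["cy"]]
def two(c1,u1,c2,u2):
    o1,r1=ray(c1,*u1);o2,r2=ray(c2,*u2)
    t=np.linalg.lstsq(np.c_[r1,-r2],o2-o1,rcond=None)[0]
    a=o1+t[0]*r1;b=o2+t[1]*r2; return (a+b)/2,np.linalg.norm(a-b)
def crop(c,x0,y0,x1,y1,s,fn):
    cv2.imwrite(fn,cv2.resize(c["color"][y0:y1,x0:x1,::-1],None,fx=s,fy=s,interpolation=cv2.INTER_CUBIC))
E
python3 - <<'E'
from h import *
t=load("top0");s=load("scene0")
crop(t,110,210,240,330,5,"pics/jt.png");crop(s,230,120,360,220,6,"pics/js.png")
crop(t,280,190,430,290,5,"pics/rt.png");crop(s,130,170,240,290,5,"pics/rs.png")
E
```

```text
(no output)
```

View pics/jt.png

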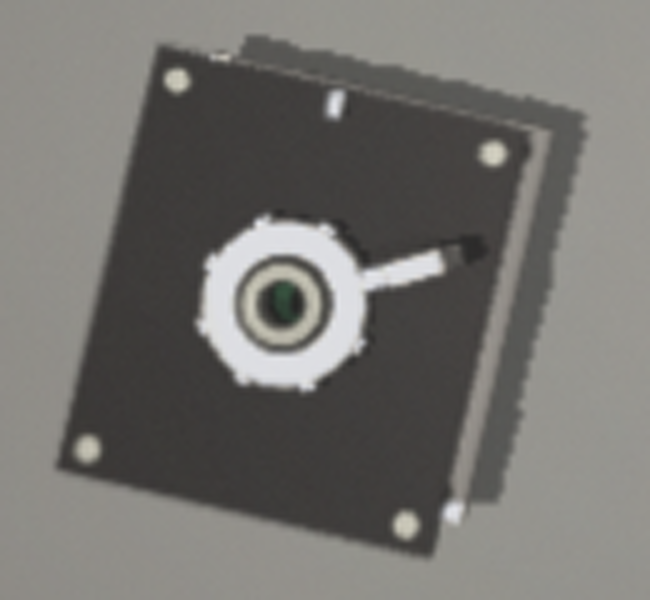

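View pics/js.png

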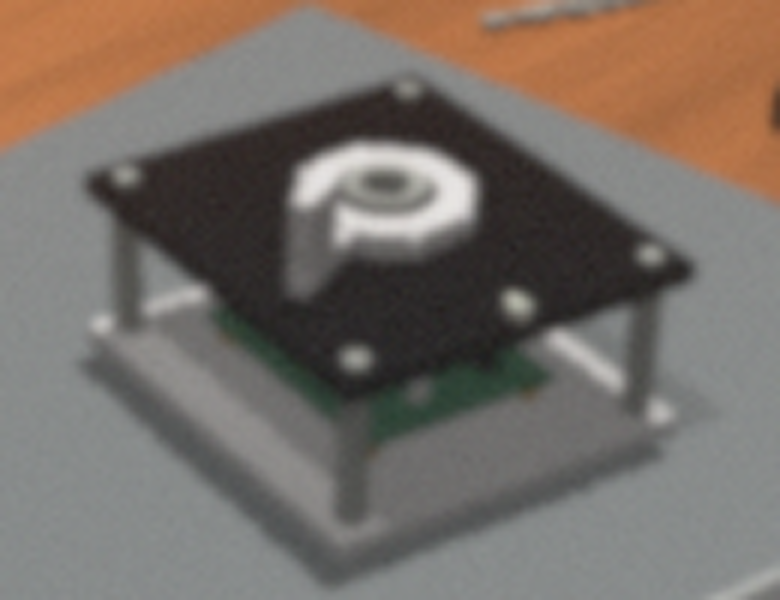

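View pics/rt.png

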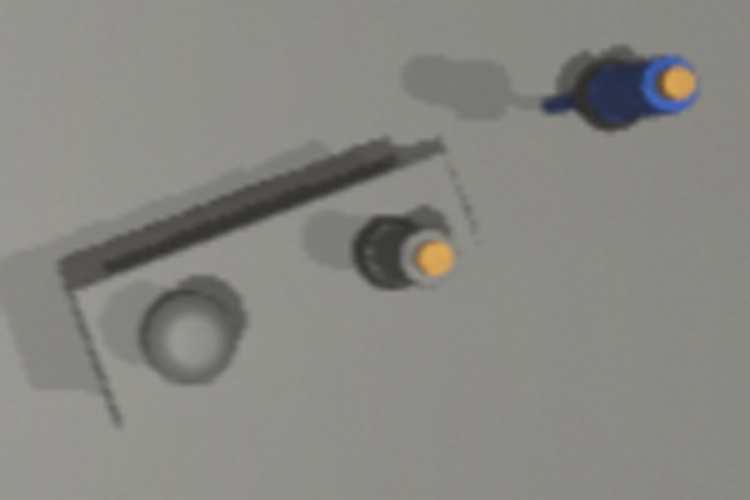

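View pics/rs.png

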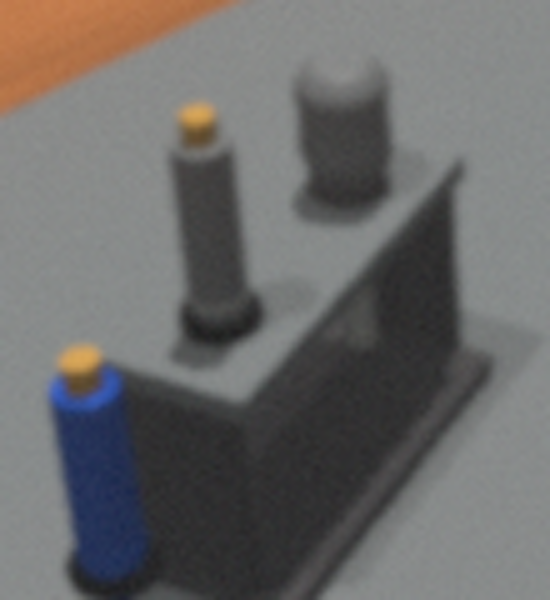

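```bash
python3 - <<'E'
from h import *
np.set_printoptions(precision=4,suppress=True)
t=load("top0");s=load("scene0")
def px(x,y,o,k): return ((x+.5)/k-.5+o[0],(y+.5)/k-.5+o[1])
J=lambda x,y:px(x,y,(110,210),5)
S=lambda x,y:px(x,y,(230,120),6)
R=lambda x,y:px(x,y,(280,190),5)
Q=lambda x,y:px(x,y,(130,170),5)
# bush mask in top: fit
im=t["color"][210:330,110:240].astype(int)
hole=onz(t,*J(285,303),.094); print("hole top",hole)
print("hole scene",onz(s,*S(384,184),.094))
print("plate corners via screws top, z=.08:")
sc=[onz(t,*J(x,y),.080) for x,y in((176,82),(493,153),(405,525),(88,449))]
print(np.array(sc),np.mean(sc,0))
ss=[onz(s,*S(x,y),.080) for x,y in((408,91),(651,257),(355,359),(125,177))]
print(np.array(ss),np.mean(ss,0))
m=onz(t,*J(336,104),.084);print("mark",m,np.linalg.norm((m-hole)[:2]))
m2=onz(s,*S(518,302),.083);print("mark s",m2)
tab=onz(t,*J(470,248),.122);print("tab top",tab,np.linalg.norm((tab-hole)[:2]))
print("two tab",)
for a,nm in((m,"m"),(tab,"tab")):
  d=(a-hole)[:2];print(nm,np.arctan2(d[1],d[0]))
print("probe top", onz(t,*R(433,258),.193), onz(s,*Q(197,110),.193), two(t,R(433,258),s,Q(197,110)))
print("flange", onz(t,*R(388,253),.111), onz(s,*Q(220,315),.108))
print("driver", onz(t,*R(190,335),.15), onz(s,*Q(342,85),.15))
print("blue", two(t,R(678,82),s,Q(80,355)))
print("rack corners top z=.105", onz(t,*R(443,142),.105),onz(t,*R(62,262),.105),onz(t,*R(478,240),.105),onz(t,*R(120,425),.105))
E
```

```text
hole top [0.5259 0.1945 0.094 ]
hole scene [0.5274 0.1955 0.094 ]
plate corners via screws top, z=.08:
[[0.6166 0.2443 0.08  ]
 [0.5854 0.1116 0.08  ]
 [0.4332 0.1488 0.08  ]
 [0.4653 0.2807 0.08  ]] [0.5251 0.1964 0.08  ]
[[0.4682 0.2798 0.08  ]
 [0.6196 0.2433 0.08  ]
 [0.5866 0.1121 0.08  ]
 [0.436  0.1479 0.08  ]] [0.5276 0.1958 0.08  ]
mark [0.6065 0.1761 0.084 ] 0.08275696467278143
mark s [0.6069 0.1791 0.083 ]
tab top [0.5492 0.1135 0.122 ] 0.08432538954176876
two tab
m -0.22446902190824417
tab -1.2903046395342983
probe top [ 0.5821 -0.1921  0.193 ] [ 0.5819 -0.1899  0.193 ] (array([ 0.5826, -0.1913,  0.1941]), np.float64(0.001475461225746807))
flange [ 0.5818 -0.1913  0.111 ] [ 0.5837 -0.1918  0.108 ]
driver [ 0.5531 -0.1081  0.15  ] [ 0.5534 -0.1063  0.15  ]
blue (array([ 0.6452, -0.286 ,  0.1811]), np.float64(0.001743639959784817))
rack corners top z=.105 [ 0.6259 -0.2159  0.105 ] [ 0.58   -0.0614  0.105 ] [ 0.5863 -0.2289  0.105 ] [ 0.5147 -0.0835  0.105 ]
```

```bash
python3 - <<'E'
from h import *
np.set_printoptions(precision=4,suppress=True)
t=load("top0");s=load("scene0")
def px(x,y,o,k): return ((x+.5)/k-.5+o[0],(y+.5)/k-.5+o[1])
J=lambda x,y:px(x,y,(110,210),5)
S=lambda x,y:px(x,y,(230,120),6)
h=np.array([.5267,.1955])
for p in ((443,260),(436,250),(444,272),(414,267)):
    q=onz(t,*J(*p),.122); d=q[:2]-h; print(q,np.hypot(*d),np.arctan2(d[1],d[0])+.236)
# predicted tab corners in both for joint values
for a in(-1.0,-1.05,-1.1,-1.15,-1.2):
    th=a-.236; o=[]
    for r in(50,74):
      for w in(-5,5):
        P=[*(h+np.array([np.cos(th)*r-np.sin(th)*w,np.sin(th)*r+np.cos(th)*w])/1000),.122]
        u=proj(t,P);v=proj(s,P); o.append((((u+.5-[110,210])*5-.5).round(),((v+.5-[230,120])*6-.5).round()))
    print(a,[x[0] for x in o],[x[1] for x in o])
E
```

```text
[0.5446 0.1241 0.122 ] 0.07357805895915699 -1.088628563573413
[0.5486 0.1269 0.122 ] 0.0720134048689722 -1.0261360202747214
[0.5399 0.1238 0.122 ] 0.07294588467307993 -1.1523913563817412
[0.542  0.1356 0.122 ] 0.0618240342816 -1.084286692563357
-1.0 [array([386., 277.]), array([378., 253.]), array([443., 256.]), array([435., 232.])] [array([322., 175.]), array([348., 180.]), array([296., 205.]), array([322., 211.])]
-1.05 [array([387., 283.]), array([380., 258.]), array([446., 265.]), array([439., 240.])] [array([316., 173.]), array([341., 179.]), array([287., 202.]), array([312., 209.])]
-1.1 [array([389., 289.]), array([383., 264.]), array([448., 274.]), array([442., 249.])] [array([310., 171.]), array([334., 178.]), array([278., 199.]), array([303., 206.])]
-1.15 [array([389., 296.]), array([385., 270.]), array([449., 284.]), array([444., 258.])] [array([305., 169.]), array([328., 176.]), array([270., 196.]), array([293., 204.])]
-1.2 [array([390., 302.]), array([386., 277.]), array([450., 293.]), array([446., 268.])] [array([299., 167.]), array([322., 175.]), array([262., 193.]), array([284., 201.])]
```

```bash
cat >> h.py <<'E'
from scipy.spatial.transform import Rotation as Ro
def Rdown(yaw):
    y=np.radians(yaw); c,s=np.cos(y),np.sin(y); return Ro.from_matrix(np.array([[c,s,0],[s,-c,0],[0,0,-1.]]))
def yawof(q): 
    X=Ro.from_quat(q).as_matrix()[:,0]; return np.degrees(np.arctan2(X[1],X[0]))
def plan(wps,obs=None,dec=2,path=None):
    """wps: (x,y,z,yaw,n) TCP; path linear in pos/yaw; prints rows"""
    from workcell import status
    obs=obs or status.get_obs()
    p=np.array(obs["position"]);R=Ro.from_quat(obs["ee_rot"]);yw=yawof(obs["ee_rot"]);rows=[];yaws=yw
    for x,y,z,yaw,n in wps:
        p0=p.copy();y0=yw
        for i in range(1,int(n)+1):
            pt=p0+(np.array([x,y,z])-p0)*i/n; yt=y0+(yaw-y0)*i/n; Rt=Rdown(yt)
            d=R.inv().apply(pt-p)/.05; w=(R.inv()*Rt).as_rotvec()/np.radians(5)
            row=np.round(np.r_[d,w],dec)+0.; rows.append(row.tolist())
            p=p+R.apply(row[:3]*.05); R=R*Ro.from_rotvec(row[3:]*np.radians(5)); yw=yt
    A=np.array(rows)
    print("max",np.abs(A).max(0)); print(rows)
def st():
    from workcell import status
    o=status.get_obs(); print(round(o["clock"],2),np.round(o["position"],4),"yaw",round(yawof(o["ee_rot"]),2),"z",np.round(Ro.from_quat(o["ee_rot"]).as_matrix()[:,2],4),"F",np.round(o["ft_force"],2),"g",round(o["grip_width"],3),"j",np.round(o["joint_pos"],2)); return o
E
python3 - <<'E'
from h import *
st(); plan([(.40,-.38,.42,-40,8),(.5,-.2,.42,-20,4)])
E
```

```text
0.1 [ 0.1581 -0.6045  0.404 ] yaw -75.34 z [-3.0e-04  1.2e-03 -1.0e+00] F [-0.3   0.18  0.04] g 1.001 j [ 1.29  0.33 -0.06  1.46  0.02  1.35 -0.09]
max [0.39 1.03 0.04 0.   0.01 1.  ]
[[-0.39, -0.73, -0.04, 0.0, 0.01, -0.88], [-0.33, -0.75, -0.04, 0.0, 0.0, -0.89], [-0.28, -0.78, -0.04, 0.0, 0.0, -0.88], [-0.21, -0.8, -0.04, 0.0, 0.0, -0.88], [-0.15, -0.81, -0.04, 0.0, 0.0, -0.89], [-0.09, -0.82, -0.04, 0.0, 0.0, -0.88], [-0.02, -0.82, -0.04, 0.0, 0.0, -0.88], [0.03, -0.83, -0.04, 0.0, 0.0, -0.89], [-0.19, -1.01, 0.0, 0.0, 0.0, -1.0], [-0.11, -1.02, 0.0, 0.0, 0.0, -1.0], [-0.01, -1.03, 0.0, 0.0, 0.0, -1.0], [0.07, -1.03, 0.0, 0.0, 0.0, -1.0]]
```

{"fn": "servo_tool", "kwargs": {
  "motion": [
    [[-0.39, -0.73, -0.04, 0, 0, -0.88], [-0.33, -0.75, -0.04, 0, 0, -0.88], [-0.28, -0.78, -0.04, 0, 0, -0.88], [-0.21, -0.8, -0.04, 0, 0, -0.88], [-0.15, -0.81, -0.04, 0, 0, -0.88], [-0.09, -0.82, -0.04, 0, 0, -0.88], [-0.02, -0.82, -0.04, 0, 0, -0.88], [0.03, -0.83, -0.04, 0, 0, -0.88], [-0.19, -1.0, 0, 0, 0, -1], [-0.11, -1.0, 0, 0, 0, -1], [0, -1.0, 0, 0, 0, -1], [0.07, -1.0, 0, 0, 0, -1]]
  ],
  "jaw": 110,
  "force": 40
}}

```text
clock: 1.3
position: [0.4962, -0.1983, 0.4153]
ee_rot: [0.986, -0.164, -0.004, -0.002]
ft_force: [0.8, -0.8, 0.4]
grip_width: 0.569
```

```bash
python3 - <<'E'
from h import *
st(); plan([(.542,.1354,.36,14.3,12)])
E
```

```text
1.3 [ 0.4962 -0.1983  0.4153] yaw -18.86 z [-0.0079  0.0049 -1.    ] F [ 0.82 -0.84  0.37] g 0.569 j [ 0.77  0.17 -0.52  1.66  0.08  1.35 -0.1 ]
max [0.18 0.57 0.1  0.03 0.1  0.56]
[[-0.11, -0.55, 0.09, -0.03, 0.1, -0.55], [-0.08, -0.56, 0.1, 0.0, 0.0, -0.56], [-0.05, -0.55, 0.09, 0.0, 0.0, -0.55], [-0.03, -0.57, 0.09, 0.0, 0.0, -0.55], [0.0, -0.56, 0.09, 0.0, 0.0, -0.55], [0.03, -0.56, 0.09, 0.0, 0.0, -0.56], [0.05, -0.56, 0.1, 0.0, 0.0, -0.55], [0.08, -0.55, 0.09, 0.0, 0.0, -0.55], [0.11, -0.55, 0.09, 0.0, 0.0, -0.55], [0.14, -0.55, 0.09, 0.0, 0.0, -0.56], [0.16, -0.54, 0.1, 0.0, 0.0, -0.55], [0.18, -0.52, 0.09, 0.0, 0.0, -0.55]]
```

{"fn": "servo_tool", "kwargs": {
  "motion": [
    [[-0.11, -0.55, 0.09, -0.03, 0.1, -0.55], [-0.08, -0.56, 0.1, 0, 0, -0.55], [-0.05, -0.55, 0.09, 0, 0, -0.55], [-0.03, -0.57, 0.09, 0, 0, -0.55], [0, -0.56, 0.09, 0, 0, -0.55], [0.03, -0.56, 0.09, 0, 0, -0.55], [0.05, -0.56, 0.1, 0, 0, -0.55], [0.08, -0.55, 0.09, 0, 0, -0.55], [0.11, -0.55, 0.09, 0, 0, -0.55], [0.14, -0.55, 0.09, 0, 0, -0.55], [0.16, -0.54, 0.1, 0, 0, -0.55], [0.18, -0.52, 0.09, 0, 0, -0.55]]
  ]
}}

```text
clock: 2.5
position: [0.536, 0.1484, 0.353]
ee_rot: [0.991, 0.135, -0.002, 0.002]
ft_force: [0.9, 0.3, -0.4]
grip_width: 0.571
```

```bash
python3 - <<'E'
from h import *
from workcell import cams
st(); plan([(.542,.1354,.36,14.3,2),(.542,.1354,.269,14.3,6)])
for n in("scene","top"):
    c=cams.camera(n); np.save(n+"1.npy",c,allow_pickle=True)
crop(load("scene1"),200,60,360,220,4,"pics/s1.png")
E
```

```text
2.5 [0.536  0.1484 0.353 ] yaw 15.48 z [-0.0034 -0.0048 -1.    ] F [ 0.88  0.27 -0.39] g 0.571 j [ 0.32  0.32 -0.8   1.68  0.24  1.25 -0.26]
max [0.03 0.14 0.31 0.04 0.05 0.12]
[[0.02, 0.14, -0.07, 0.04, 0.05, 0.12], [0.03, 0.14, -0.07, 0.0, 0.0, 0.12], [0.0, 0.0, 0.3, 0.0, 0.0, 0.0], [0.0, 0.0, 0.31, 0.0, 0.0, 0.0], [0.0, 0.0, 0.3, 0.0, 0.0, 0.0], [0.0, 0.0, 0.3, 0.0, 0.0, 0.0], [0.0, 0.0, 0.31, 0.0, 0.0, 0.0], [0.0, 0.0, 0.3, 0.0, 0.0, 0.0]]
```

View pics/s1.png

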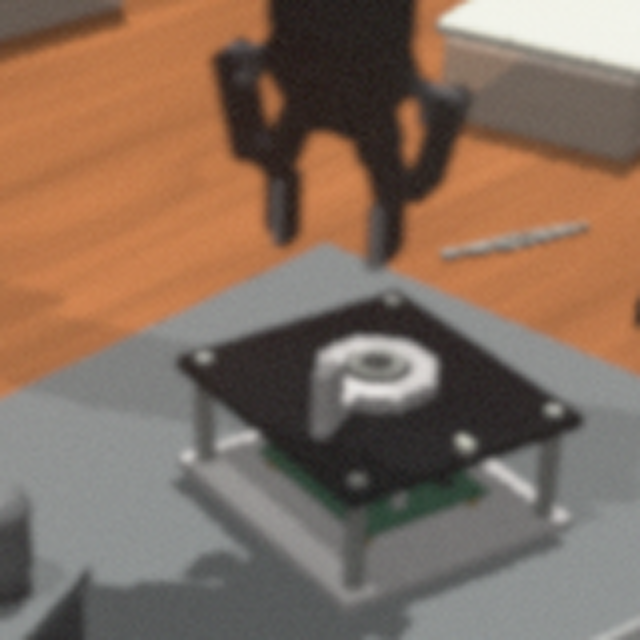

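The gripper is above the jig. Its fingers straddle the tab's direction, at crop (285,240) and (378,265), and the tab is at about (325,400).

{"fn": "servo_tool", "kwargs": {
  "motion": [
    [[0.02, 0.14, -0.03, 0.04, 0.05, 0.12], [0.03, 0.14, 0, 0, 0, 0.12], [0, 0, 0.27, 0, 0, 0], [0, 0, 0.3, 0, 0, 0], [0, 0, 0.3, 0, 0, 0], [0, 0, 0.3, 0, 0, 0], [0, 0, 0.3, 0, 0, 0], [0, 0, 0, 0, 0, 0]]
  ]
}}

```text
clock: 3.4
position: [0.5411, 0.132, 0.2717]
ee_rot: [0.993, 0.122, -0.002, 0.0]
ft_force: [-0.6, 0.3, 0.1]
grip_width: 0.57
```

```bash
python3 - <<'E'
from h import *
from workcell import cams
st(); plan([(.542,.1354,.269,14.3,2)])
for n in("scene","top"):
    c=cams.camera(n); np.save(n+"2.npy",c,allow_pickle=True)
crop(load("scene2"),220,80,340,200,5,"pics/s2.png")
crop(load("top2"),110,210,240,330,5,"pics/t2.png")
E
```

```text
3.4 [0.5411 0.132  0.2717] yaw 14.02 z [-0.0044 -0.0012 -1.    ] F [-0.61  0.26  0.11] g 0.57 j [ 0.31  0.4  -0.76  1.76  0.31  1.1  -0.3 ]
max [0.02 0.03 0.03 0.   0.05 0.03]
[[0.02, -0.03, 0.03, 0.0, 0.05, -0.03], [0.01, -0.03, 0.02, 0.0, 0.0, -0.03]]
```

View pics/s2.png

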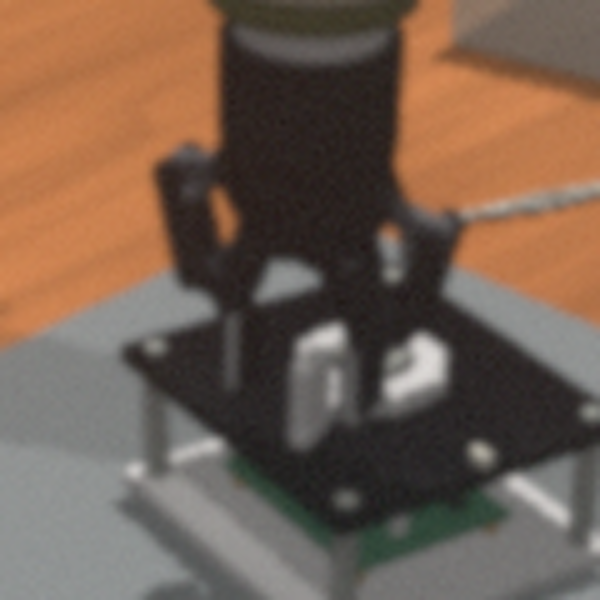

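View pics/t2.png

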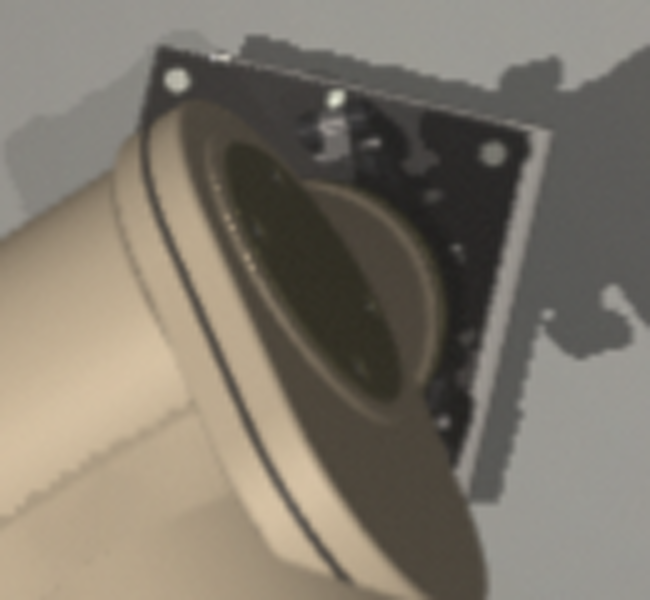

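The tab, at crop (315,390), sits between the two fingers, at (232,350) and (368,360). Closing now.

{"fn": "servo_tool", "kwargs": {
  "motion": [
    [[0.02, -0.06, 0.03, 0, 0.04, -0.04], [0, 0, 0, 0, 0, 0], [0, 0, 0, 0, 0, 0], [0, 0, 0, 0, 0, 0], [0, 0, 0, 0, 0, 0], [0, 0, 0, 0, 0, 0], [0, 0, 0, 0, 0, 0], [0, 0, 0, 0, 0, 0]]
  ],
  "jaw": 255,
  "force": 30
}}

```text
clock: 4.3
position: [0.5419, 0.1364, 0.2742]
ee_rot: [0.992, 0.125, 0.002, 0.0]
ft_force: [-1.3, -0.4, -1.2]
grip_width: 0.112
```

```bash
cat >arc.py <<'E'
from h import *
import sys
h=np.array([.5267,.1955])
o=st(); d=o["position"][:2]-h; r=np.hypot(*d); a=np.arctan2(d[1],d[0]); print("r",r,"joint",a+.236)
def arc(to,n,yaw0=None):
    W=[]
    for i in range(1,n+1):
        b=a+(to-a)*i/n; 
        W.append((h[0]+r*np.cos(b),h[1]+r*np.sin(b),o["position"][2],yawof(o["ee_rot"])+np.degrees(b-a),1))
    plan(W)
arc(float(sys.argv[1])-.236,int(sys.argv[2]))
E
python3 arc.py -.6 11
```

```text
4.3 [0.5419 0.1364 0.2742] yaw 14.33 z [ 3.4e-03 -2.0e-04 -1.0e+00] F [-1.25 -0.45 -1.16] g 0.112 j [ 0.31  0.4  -0.76  1.76  0.31  1.1  -0.31]
r 0.06102038880844705 joint -1.082203869987519
max [0.06 0.01 0.   0.01 0.04 0.51]
[[0.05, 0.0, 0.0, 0.01, -0.04, -0.5], [0.06, 0.0, 0.0, 0.0, 0.0, -0.5], [0.05, 0.0, 0.0, 0.0, 0.0, -0.51], [0.05, -0.01, 0.0, 0.0, 0.0, -0.5], [0.06, 0.0, 0.0, 0.0, 0.0, -0.5], [0.05, 0.0, 0.0, 0.0, 0.0, -0.5], [0.05, 0.0, 0.0, 0.0, 0.0, -0.51], [0.06, 0.0, 0.0, 0.0, 0.0, -0.5], [0.05, 0.0, 0.0, 0.0, 0.0, -0.5], [0.05, 0.0, 0.0, 0.0, 0.0, -0.5], [0.06, 0.0, 0.0, 0.0, 0.0, -0.51]]
```

{"fn": "servo_tool", "kwargs": {
  "motion": [
    [[0.053, 0, 0, 0, -0.04, -0.5], [0.053, -0.002, 0, 0, 0, -0.5], [0.053, -0.002, 0, 0, 0, -0.5], [0.053, -0.002, 0, 0, 0, -0.5], [0.053, -0.002, 0, 0, 0, -0.5], [0.053, -0.002, 0, 0, 0, -0.5]]
  ]
}}

```text
clock: 4.9
position: [0.5573, 0.1424, 0.2742]
ee_rot: [0.967, 0.256, 0.0, 0.0]
ft_force: [-2.2, -0.1, -0.0]
grip_width: 0.108
```

```bash
python3 arc.py -.45 10
```

```text
4.9 [0.5573 0.1424 0.2742] yaw 29.69 z [ 6.e-04 -1.e-04 -1.e+00] F [-2.25 -0.09 -0.04] g 0.108 j [ 0.32  0.45 -0.8   1.71  0.35  1.13 -0.07]
r 0.06127131686885827 joint -0.8111176450811373
max [0.05 0.01 0.   0.   0.01 0.42]
[[0.04, 0.0, 0.0, 0.0, -0.01, -0.41], [0.05, 0.0, 0.0, 0.0, 0.0, -0.42], [0.04, 0.0, 0.0, 0.0, 0.0, -0.41], [0.05, 0.0, 0.0, 0.0, 0.0, -0.42], [0.04, -0.01, 0.0, 0.0, 0.0, -0.41], [0.05, 0.0, 0.0, 0.0, 0.01, -0.41], [0.04, 0.0, 0.0, 0.0, 0.0, -0.42], [0.04, 0.0, 0.0, 0.0, 0.0, -0.41], [0.05, 0.0, 0.0, 0.0, 0.0, -0.41], [0.04, 0.0, 0.0, 0.0, 0.0, -0.42]]
```

{"fn": "servo_tool", "kwargs": {
  "motion": [
    [[0.053, 0, 0, 0, 0, -0.5], [0.053, -0.002, 0, 0, 0, -0.5], [0.053, -0.002, 0, 0, 0, -0.5], [0.053, -0.002, 0, 0, 0, -0.5], [0.053, -0.002, 0, 0, 0, -0.5], [0.053, -0.002, 0, 0, 0, -0.5], [0.053, -0.002, 0, 0, 0, -0.5], [0.053, -0.002, 0, 0, 0, -0.5], [0.053, -0.002, 0, 0, 0, -0.5], [0.053, -0.002, 0, 0, 0, -0.5], [0.053, -0.002, 0, 0, 0, -0.5], [0.053, -0.002, 0, 0, 0, -0.5]]
  ]
}}

```text
clock: 6.1
position: [0.5807, 0.1655, 0.2742]
ee_rot: [0.863, 0.505, 0.0, -0.001]
ft_force: [-2.4, -0.4, -1.4]
grip_width: 0.105
```

```bash
python3 arc.py 0.0 6
```

```text
6.1 [0.5807 0.1655 0.2742] yaw 60.63 z [-3.0e-04  2.4e-03 -1.0e+00] F [-2.43 -0.38 -1.43] g 0.105 j [ 0.32  0.55 -0.88  1.63  0.45  1.18  0.39]
r 0.06180789623720905 joint -0.27130516844125685
max [0.06 0.01 0.   0.02 0.02 0.52]
[[0.06, 0.0, 0.0, -0.02, -0.02, -0.52], [0.05, 0.0, 0.0, 0.0, 0.0, -0.52], [0.06, 0.0, 0.0, 0.0, 0.0, -0.51], [0.05, -0.01, 0.0, 0.0, 0.0, -0.52], [0.06, 0.0, 0.0, 0.0, 0.0, -0.52], [0.06, 0.0, 0.0, 0.0, 0.0, -0.52]]
```

{"fn": "servo_tool", "kwargs": {
  "motion": [
    [[0.056, 0, 0, -0.02, -0.02, -0.52], [0.056, -0.002, 0, 0, 0, -0.52], [0.056, -0.002, 0, 0, 0, -0.52], [0.056, -0.002, 0, 0, 0, -0.52], [0.056, -0.002, 0, 0, 0, -0.52], [0.056, -0.002, 0, 0, 0, -0.52], [0, 0, 0, 0, 0, 0], [0, 0, 0, 0, 0, 0]]
  ]
}}

```text
clock: 6.9
position: [0.5872, 0.182, 0.2742]
ee_rot: [0.784, 0.62, 0.0, -0.001]
ft_force: [-2.9, -0.7, -0.5]
grip_width: 0.106
```

```bash
python3 arc.py 0.0 1;  python3 - <<'E'
from h import *
from workcell import cams
for n in("scene","top"):
    c=cams.camera(n); np.save(n+"3.npy",c,allow_pickle=True)
crop(load("scene3"),220,80,340,200,5,"pics/s3.png")
crop(load("top3"),110,210,240,330,5,"pics/t3.png")
E
```

```text
6.9 [0.5872 0.182  0.2742] yaw 76.69 z [-0.001   0.0022 -1.    ] F [-2.89 -0.71 -0.5 ] g 0.106 j [ 0.32  0.59 -0.93  1.6   0.5   1.2   0.63]
r 0.06197442155616222 joint 0.015869166829500375
max [0.02 0.   0.   0.02 0.02 0.18]
[[-0.02, 0.0, 0.0, -0.02, -0.02, 0.18]]
```

View pics/s3.png

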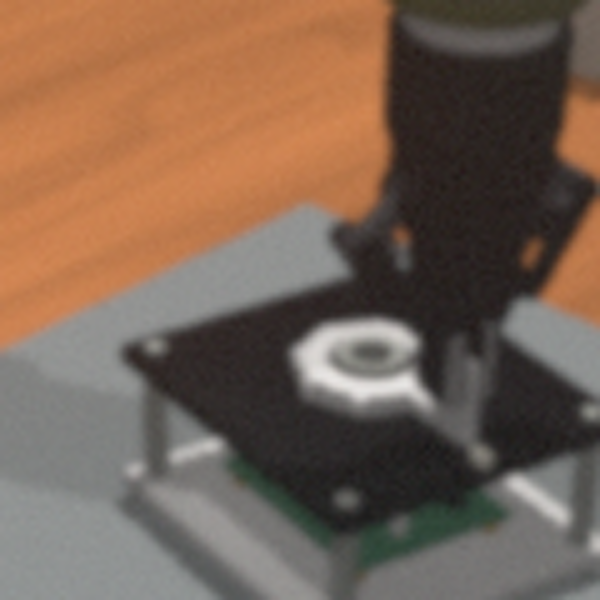

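The tab now points at the mark, at crop (480,455). Open, rise and check from above.

{"fn": "servo_tool", "kwargs": {
  "motion": [
    [[0, 0, 0, 0, 0, 0], [0, 0, 0, 0, 0, 0], [0, 0, 0, 0, 0, 0], [0, 0, 0, 0, 0, 0], [0, 0, -0.1, 0, 0, 0], [0, 0, -0.4, 0, 0, 0], [0, 0, -0.6, 0, 0, 0], [0, 0, -0.6, 0, 0, 0], [0, 0, -0.6, 0, 0, 0], [0, 0, -0.6, 0, 0, 0]]
  ],
  "jaw": 130
}}

```text
clock: 8.0
position: [0.587, 0.1804, 0.4225]
ee_rot: [0.785, 0.619, -0.001, -0.002]
ft_force: [1.3, -0.3, -0.0]
grip_width: 0.492
```

```bash
python3 - <<'E'
from h import *
st(); plan([(.585,-.03,.43,45,6),(.52,-.1915,.43,16.6,5)])
E
```

```text
8.0 [0.587  0.1804 0.4225] yaw 76.55 z [-0.0048  0.0015 -1.    ] F [ 1.32 -0.26 -0.04] g 0.492 j [ 0.35  0.47 -1.    1.42  0.39  1.46  0.7 ]
max [0.68 0.5  0.03 0.06 0.   1.14]
[[-0.68, 0.16, -0.03, -0.06, 0.0, 1.05], [-0.67, 0.22, -0.02, 0.0, 0.0, 1.05], [-0.64, 0.27, -0.03, 0.0, 0.0, 1.05], [-0.62, 0.34, -0.02, 0.0, 0.0, 1.06], [-0.58, 0.39, -0.03, 0.0, 0.0, 1.05], [-0.54, 0.45, -0.02, 0.0, 0.0, 1.05], [-0.64, 0.27, 0.0, 0.0, 0.0, 1.14], [-0.61, 0.34, 0.0, 0.0, 0.0, 1.13], [-0.58, 0.39, 0.0, 0.0, 0.0, 1.14], [-0.53, 0.45, 0.0, 0.0, 0.0, 1.13], [-0.49, 0.5, 0.0, 0.0, 0.0, 1.14]]
```

{"fn": "servo_tool", "kwargs": {
  "motion": [
    [[-0.68, 0.16, -0.03, -0.06, 0, 1.0], [-0.67, 0.22, -0.02, 0, 0, 1.0], [-0.64, 0.27, -0.03, 0, 0, 1.0], [-0.62, 0.34, -0.02, 0, 0, 1.0], [-0.58, 0.39, -0.03, 0, 0, 1.0], [-0.54, 0.45, -0.02, 0, 0, 1.0], [-0.64, 0.27, 0, 0, 0, 1.0], [-0.61, 0.34, 0, 0, 0, 1.0], [-0.5, 0.39, 0, 0, 0, 1.0], [-0.4, 0.4, 0, 0, 0, 1.0], [-0.2, 0.3, 0, 0, 0, 1.0]]
  ],
  "jaw": 60
}}

```text
clock: 9.1
position: [0.54, -0.178, 0.4397]
ee_rot: [0.985, 0.173, 0.008, -0.001]
ft_force: [-0.3, 0.3, -0.5]
grip_width: 0.765
```

```bash
python3 - <<'E'
from h import *
from workcell import cams
st(); plan([(.5825,-.1915,.43,16.6,4)])
for n in("scene","top"):
    c=cams.camera(n); np.save(n+"4.npy",c,allow_pickle=True)
crop(load("scene4"),230,120,360,220,6,"pics/s4.png")
crop(load("top4"),110,210,240,330,5,"pics/t4.png")
E
```

```text
9.1 [ 0.54   -0.178   0.4397] yaw 19.9 z [ 0.0146  0.0036 -0.9999] F [-0.34  0.31 -0.46] g 0.765 j [ 0.87  0.27 -0.76  1.54  0.18  1.4   0.45]
max [0.19 0.14 0.05 0.02 0.17 0.17]
[[0.18, 0.14, 0.05, 0.02, -0.17, 0.16], [0.17, 0.13, 0.05, 0.0, 0.0, 0.17], [0.18, 0.13, 0.05, 0.0, 0.0, 0.16], [0.19, 0.13, 0.05, 0.0, 0.0, 0.17]]
```

View pics/t4.png

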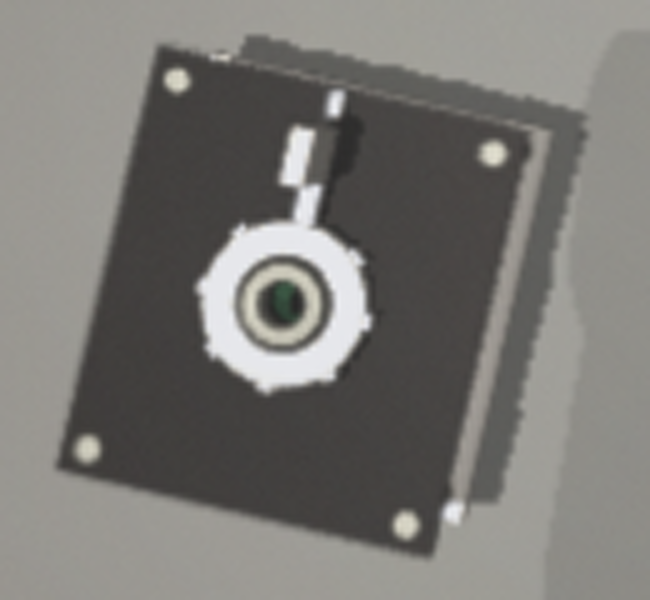

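View pics/s4.png

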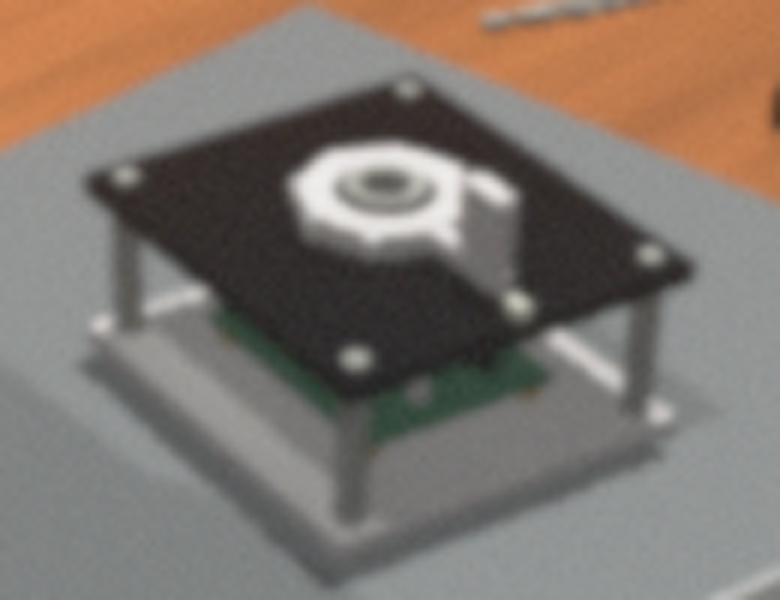

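```bash
python3 - <<'E'
from h import *
np.set_printoptions(precision=4,suppress=True)
t=load("top4");s=load("scene4")
g=t["color"][210:330,110:240].astype(float).mean(2)
print(g[15:50,50:76].round().astype(int))
E
```

```text
[[ 67  67  67  67  68  70  72  75  83  86 107 114 108 105 106  96  88  91
   95  94  93  93  93  93  94  93]
 [ 67  66  67  67  67  68  67  68  69  68  75  76  84  84 103 101 110 112
  110  99  90  89  95  95  92  93]
 [ 68  68  67  68  66  67  66  66  67  68  68  68  69  70  75  79  90 101
  101 102 112 112 104  96  91  94]
 [ 68  67  68  67  67  67  67  67  67  68  68  69  68  68  72  99 157 185
  159  86  74  84  86 102 102 108]
 [ 66  67  68  66  67  68  67  68  67  68  68  67  69  68  74 122 199 220
  177  88  68  70  72  77  79  85]
 [ 66  65  66  67  67  67  68  68  67  68  68  66  68  69  77 141 223 221
  156  77  68  69  69  69  71  71]
 [ 67  66  67  67  68  67  67  68  68  68  68  68  68  69  86 152 226 217
  132  66  67  68  69  69  69  70]
 [ 67  66  67  65  68  68  67  67  67  67  69  67  67  69  85 151 221 206
  103  57  66  68  69  69  70  68]
 [ 66  67  67  66  67  67  67  65  65  66  67  68  67  69  80 111 132 123
   67  48  51  56  67  69  69  70]
 [ 66  66  66  66  68  67  67  66  73  83  74  69  67  70  73  73  64  60
   48  47  46  48  57  69  69  69]
 [ 67  67 
[... 2015 characters left out ...]
64  67  68
   68  68  68  69  68  69  70  70]
 [ 84  90 104 120 144 161 167 167 180 210 226 224 182  89  56  64  65  66
   67  68  69  69  68  69  69  70]
 [151 171 210 224 227 228 228 228 228 230 229 209 160 122  98  69  54  54
   66  68  69  69  69  69  70  67]
 [225 228 230 232 231 232 232 232 232 233 232 230 227 221 191 134  84  59
   55  65  68  68  68  68  69  69]
 [232 232 232 231 232 232 232 232 232 232 232 232 232 231 229 215 147  98
   63  55  64  66  68  69  68  69]
 [232 232 232 232 232 232 232 232 231 232 231 233 232 232 232 230 219 169
  110  67  54  55  67  67  69  69]
 [232 232 232 232 231 231 230 231 231 232 232 232 232 232 232 231 231 223
  188 113 103  80  71  67  68  68]]
```

```bash
python3 - <<'E'
from h import *
np.set_printoptions(precision=4,suppress=True)
t=load("top4");s=load("scene4")
G=t["color"].astype(float).mean(2)
def cent(r0,r1,c0,c1,bg=68,fg=231):
    w=np.clip((G[r0:r1,c0:c1]-bg)/(fg-bg),0,1); w[w<.35]=0
    y,x=np.mgrid[r0:r1,c0:c1]; return (w*x).sum()/w.sum(),(w*y).sum()/w.sum()
tab=onz(t,*cent(234,247,155,163),.122); lev=onz(t,*cent(248,253,157,166),.090); mk=onz(t,*cent(228,234,164,170),.084)
print("tab",tab,"lev",lev,"mk",mk)
# bush top: upscale, threshold
for c,box,nm in((t,(110,210,240,330),"t"),(s,(230,120,360,220),"s")):
    x0,y0,x1,y1=box; k=8
    im=cv2.resize(c["color"][y0:y1,x0:x1],None,fx=k,fy=k,interpolation=cv2.INTER_CUBIC)
    v=im.max(2); 
    hc=proj(c,(.5267,.1955,.094)); hx,hy=(hc+.5-[x0,y0])*k-.5
    # radial profile: find transitions along rays from the centre
    pts={}
    for a in np.linspace(0,2*np.pi,72,endpoint=False):
        # world circle rays at z .094
        prof=[]
        rr=np.arange(.004,.026,.0004)
        for r in rr:
            q=proj(c,(.5267+r*np.cos(a),.1955+r*np.sin(a),.094)); u,w=(q+.5-[x0,y0])*k-.5
            prof.append(float(v[int(round(w)),int(round(u))]))
        prof=np.array(prof); gr=np.gradient(prof)
        i=np.argmax(np.where((rr>.006)&(rr<.014),gr,-9)); j=np.argmin(np.where((rr>.012)&(rr<.021),gr,99))
        pts.setdefault("bore",[]).append((a,rr[i]));pts.setdefault("out",[]).append((a,rr[j]))
    for kk,p in pts.items():
        p=np.array(p);A=np.c_[np.cos(p[:,0]),np.sin(p[:,0]),np.ones(len(p))]
        x=np.linalg.lstsq(A,p[:,1],rcond=None)[0]; res=p[:,1]-A@x; ok=abs(res)<2*np.median(abs(res))
        x=np.linalg.lstsq(A[ok],p[ok,1],rcond=None)[0]
        print(nm,kk,"centre",.5267+x[0],.1955+x[1],"r",x[2],"med",np.median(abs(res)))
for h in([.5267,.1955],[.5259,.1945]):
  for n,q in(("tab",tab),("lev",lev),("mk",mk)):
    d=q[:2]-h; print(n,np.hypot(*d),np.arctan2(d[1],d[0]))
E
```

```text
tab [nan nan nan] lev [nan nan nan] mk [nan nan nan]
t bore centre 0.5252312539056906 0.19608664842346102 r 0.010028736246335844 med 0.00038191271299761916
t out centre 0.525389504696223 0.19591136341659438 r 0.016072897345667872 med 0.0003167499024350918
s bore centre 0.5267175338269273 0.19723306739732055 r 0.008955701102198592 med 0.000669768616589322
s out centre 0.5263002142690757 0.1977423520247407 r 0.01616430606741421 med 0.0011912954746153663
tab nan nan
lev nan nan
mk nan nan
tab nan nan
lev nan nan
mk nan nan<stdin>:7: RuntimeWarning: invalid value encountered in scalar divide
```

```bash
python3 - <<'E'
from h import *
np.set_printoptions(precision=4,suppress=True)
t=load("top4")
G=t["color"].astype(float).mean(2)
def cent(r0,r1,c0,c1,bg=68,fg=231):
    w=np.clip((G[r0:r1,c0:c1]-bg)/(fg-bg),0,1); w[w<.35]=0
    y,x=np.mgrid[r0:r1,c0:c1]; return (w*x).sum()/w.sum(),(w*y).sum()/w.sum()
tab=onz(t,*cent(235,246,165,173),.122); lev=onz(t,*cent(248,253,168,175),.090); mk=onz(t,*cent(228,234,174,180),.084)
print("tab",tab,"lev",lev,"mk",mk)
for h in([.5253,.1960],[.5258,.1963],[.5267,.1955]):
  for n,q in(("tab",tab),("lev",lev),("mk",mk)):
    d=q[:2]-h; print(n,np.hypot(*d),np.arctan2(d[1],d[0]))
E
```

```text
tab [0.587  0.1818 0.122 ] lev [0.5666 0.1867 0.09  ] mk [0.607  0.1765 0.084 ]
tab 0.0632694561887177 -0.22610200894929014
lev 0.04235986270896998 -0.22185386410415225
mk 0.08394355500984169 -0.2339129529939513
tab 0.06285073787936031 -0.23253721288375762
lev 0.04194006168085258 -0.23145501264481164
mk 0.08352770238737299 -0.23879426195563191
tab 0.0617932426011529 -0.22329553038017452
lev 0.040884550692390074 -0.21745874716807154
mk 0.08246594743260623 -0.2319499173785913
```

The ring reads about +0.007 rad from the mark, with radii 63, 42 and 83.5 mm as specified, so that step is done. Next, the probe.

{"fn": "servo_tool", "kwargs": {
  "motion": [
    [[0.18, 0.14, 0.05, 0.02, -0.17, 0.16], [0.17, 0.13, 0.05, 0, 0, 0.16], [0.18, 0.13, 0.05, 0, 0, 0.16], [0.19, 0.13, 0.05, 0, 0, 0.16], [0, 0, 0, 0, 0, 0]]
  ]
}}

```text
clock: 9.7
position: [0.5862, -0.1898, 0.4303]
ee_rot: [0.989, 0.147, 0.001, -0.0]
ft_force: [-0.5, 0.7, -0.3]
grip_width: 0.77
```

```bash
python3 - <<'E'
from h import *
st(); plan([(.5822,-.1915,.42,16.6,2),(.5822,-.1915,.305,16.6,6)])
E
```

```text
9.7 [ 0.5862 -0.1898  0.4303] yaw 16.9 z [ 0.002   0.0011 -1.    ] F [-0.48  0.67 -0.34] g 0.77 j [ 0.79  0.39 -0.73  1.42  0.26  1.43  0.36]
max [0.05 0.01 0.39 0.01 0.03 0.03]
[[-0.04, 0.0, 0.1, -0.01, -0.03, 0.03], [-0.05, 0.01, 0.11, 0.0, 0.0, 0.03], [0.0, 0.0, 0.38, 0.0, 0.0, 0.0], [0.0, 0.0, 0.39, 0.0, 0.0, 0.0], [0.0, 0.0, 0.38, 0.0, 0.0, 0.0], [0.0, 0.0, 0.38, 0.0, 0.0, 0.0], [0.0, 0.0, 0.38, 0.0, 0.0, 0.0], [0.0, 0.0, 0.39, 0.0, 0.0, 0.0]]
```

{"fn": "servo_tool", "kwargs": {
  "motion": [
    [[-0.04, 0, 0.1, -0.01, -0.03, 0.03], [-0.04, 0.01, 0.11, 0, 0, 0.03], [0, 0, 0.38, 0, 0, 0], [0, 0, 0.38, 0, 0, 0], [0, 0, 0.38, 0, 0, 0], [0, 0, 0.38, 0, 0, 0], [0, 0, 0.38, 0, 0, 0], [0, 0, 0.3, 0, 0, 0], [0, 0, 0, 0, 0, 0]]
  ]
}}

```text
clock: 10.6
position: [0.5792, -0.1907, 0.3037]
ee_rot: [0.989, 0.145, -0.001, 0.001]
ft_force: [-0.3, -0.1, -0.5]
grip_width: 0.762
```

```bash
python3 - <<'E'
from h import *
from workcell import cams
st(); plan([(.5822,-.1915,.305,16.6,1)])
for n in("scene","top"):
    c=cams.camera(n); np.save(n+"5.npy",c,allow_pickle=True)
crop(load("scene5"),100,120,260,280,4,"pics/s5.png")
E
```

```text
10.6 [ 0.5792 -0.1907  0.3037] yaw 16.69 z [-9.0e-04 -1.4e-03 -1.0e+00] F [-0.34 -0.12 -0.53] g 0.762 j [ 0.79  0.46 -0.7   1.6   0.32  1.2   0.31]
max [0.05 0.03 0.03 0.01 0.01 0.02]
[[0.05, 0.03, -0.03, 0.01, 0.01, 0.02]]
```

View pics/s5.png

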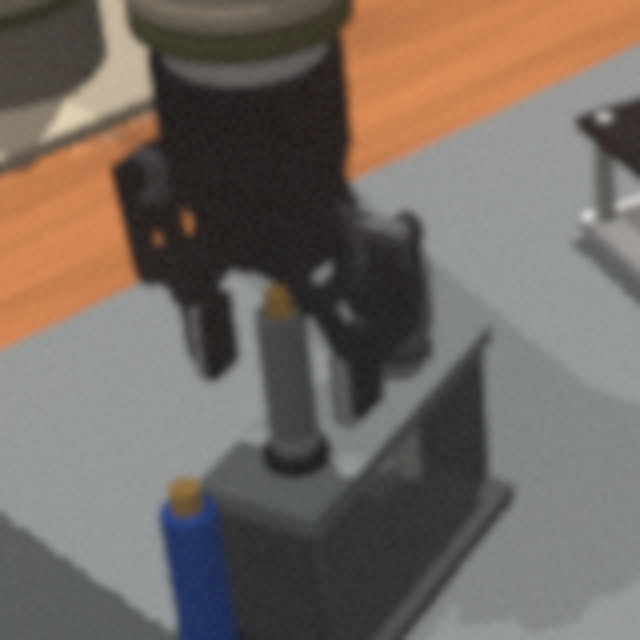

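The probe's handle, at crop (288,380), is between the fingers, at (210,335) and (355,380). Closing.

{"fn": "servo_tool", "kwargs": {
  "motion": [
    [[0.05, 0.03, -0.02, 0, 0, 0.02], [0, 0, 0, 0, 0, 0], [0, 0, 0, 0, 0, 0], [0, 0, 0, 0, 0, 0], [0, 0, 0, 0, 0, 0], [0, 0, 0, 0, 0, 0], [0, 0, 0, 0, 0, 0], [0, 0, 0, 0, 0, 0], [0, 0, 0, 0, 0, 0]]
  ],
  "jaw": 255,
  "force": 60
}}

```text
clock: 11.6
position: [0.5839, -0.1914, 0.3104]
ee_rot: [0.99, 0.144, 0.003, 0.002]
ft_force: [0.2, 0.3, -0.7]
grip_width: 0.242
```

```bash
python3 - <<'E'
from h import *
o=st();x,y,z=o["position"]; plan([(x,y,z+.18,16.7,9)])
E
```

```text
11.6 [ 0.5839 -0.1914  0.3104] yaw 16.58 z [ 0.0062 -0.0038 -1.    ] F [ 0.21  0.29 -0.73] g 0.242 j [ 0.78  0.47 -0.7   1.58  0.32  1.21  0.31]
max [0.   0.   0.4  0.06 0.06 0.01]
[[0.0, 0.0, -0.4, 0.06, -0.06, 0.0], [0.0, 0.0, -0.4, 0.0, 0.0, -0.01], [0.0, 0.0, -0.4, 0.0, 0.0, 0.0], [0.0, 0.0, -0.4, 0.0, 0.0, 0.0], [0.0, 0.0, -0.4, 0.0, 0.0, 0.0], [0.0, 0.0, -0.4, 0.0, 0.0, -0.01], [0.0, 0.0, -0.4, 0.0, 0.0, 0.0], [0.0, 0.0, -0.4, 0.0, 0.0, 0.0], [0.0, 0.0, -0.4, 0.0, 0.0, 0.0]]
```

{"fn": "servo_tool", "kwargs": {
  "motion": [
    [[0, 0, -0.2, 0, 0, 0], [0, 0, -0.4, 0, 0, 0], [0, 0, -0.4, 0, 0, 0], [0, 0, -0.4, 0, 0, 0], [0, 0, -0.4, 0, 0, 0], [0, 0, -0.4, 0, 0, 0], [0, 0, -0.4, 0, 0, 0], [0, 0, -0.4, 0, 0, 0], [0, 0, -0.4, 0, 0, 0], [0, 0, -0.2, 0, 0, 0], [0, 0, 0, 0, 0, 0]]
  ]
}}

```text
clock: 12.7
position: [0.5817, -0.1894, 0.5045]
ee_rot: [0.989, 0.145, 0.004, 0.003]
ft_force: [0.0, 0.0, -1.2]
grip_width: 0.242
```

```bash
python3 - <<'E'
from h import *
from workcell import cams
st(); 
for n in("scene","top"):
    c=cams.camera(n); np.save(n+"6.npy",c,allow_pickle=True)
crop(load("scene6"),100,50,260,290,3,"pics/s6.png")
E
```

```text
12.7 [ 0.5817 -0.1894  0.5045] yaw 16.68 z [ 0.0094 -0.0041 -0.9999] F [ 0.02  0.01 -1.22] g 0.242 j [ 0.79  0.35 -0.74  1.3   0.24  1.56  0.37]
```

View pics/s6.png

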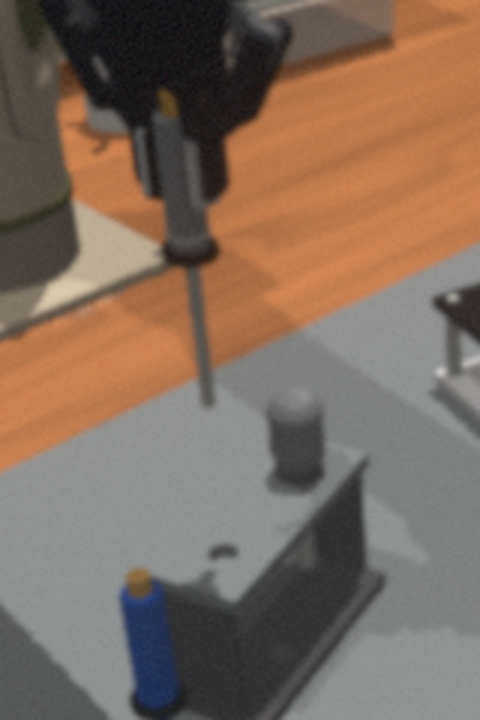

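The probe hangs from the gripper; its tip is at crop (208,402), clear of the rack. Next I'll check its tilt.

```bash
python3 - <<'E'
from h import *
s=load("scene6")
p=np.array([.5817,-.1894,.5045]);z=np.array([.0094,-.0041,-.9999])
px=lambda q:(proj(s,q)+.5-[100,50])*3-.5
for nm,zz in(("along tool",z),("vertical",np.array([0,0,-1.]))):
  for off in(.2974,.2974-.092,.2974-.18):
    print(nm,off,px(p+.155*z+zz*(off-.155)).round(1))
E
cat >> h.py <<'E'
E
python3 - <<'E'
import sys;sys.path.insert(0,".")
from h import *
import os;os.chdir(".")
s=load("scene6");crop(s,140,70,190,190,6,"pics/s6b.png")
plan([(.54,-.02,.5045,25,6),(.5258,.1963,.49,40,6)])
E
```

```text
along tool 0.2974 [207.4 406.8]
along tool 0.2054 [189.4 256.4]
along tool 0.1174 [170.2  93.3]
vertical 0.2974 [206.7 405.5]
vertical 0.2054 [189.1 256. ]
vertical 0.1174 [170.3  93.5]
max [0.4  0.67 0.05 0.06 0.07 0.5 ]
[[0.03, -0.58, -0.01, 0.06, -0.07, -0.28], [0.04, -0.58, -0.01, 0.0, 0.0, -0.27], [0.06, -0.58, 0.0, 0.0, 0.0, -0.28], [0.07, -0.58, -0.01, 0.0, 0.0, -0.28], [0.09, -0.57, 0.0, 0.0, 0.0, -0.28], [0.1, -0.58, -0.01, 0.0, 0.0, -0.27], [0.26, -0.67, 0.05, 0.0, 0.0, -0.5], [0.29, -0.66, 0.05, 0.0, 0.0, -0.5], [0.32, -0.65, 0.04, 0.0, 0.0, -0.5], [0.35, -0.64, 0.05, 0.0, 0.0, -0.5], [0.37, -0.61, 0.05, 0.0, 0.0, -0.5], [0.4, -0.6, 0.05, 0.0, 0.0, -0.5]]
```

View pics/s6b.png

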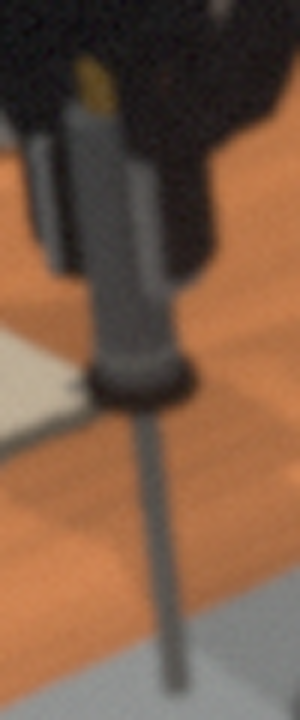

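{"fn": "servo_tool", "kwargs": {
  "motion": [
    [[0.03, -0.58, 0, 0.06, -0.07, -0.15], [0.04, -0.58, 0, 0, 0, -0.15], [0.05, -0.58, 0, 0, 0, -0.15], [0.04, -0.58, 0, 0, 0, -0.15], [0.06, -0.58, 0, 0, 0, -0.15], [0.06, -0.58, 0, 0, 0, -0.15], [0.17, -0.67, 0, 0, 0, -0.15], [0.18, -0.67, 0, 0, 0, -0.15], [0.2, -0.67, 0, 0, 0, -0.15], [0.2, -0.67, 0, 0, 0, -0.15], [0.2, -0.6, 0, 0, 0, -0.15], [0.2, -0.5, 0, 0, 0, -0.15]]
  ]
}}

```text
clock: 14.0
position: [0.5134, 0.187, 0.4906]
ee_rot: [0.975, 0.221, -0.008, -0.002]
ft_force: [0.7, 0.5, -0.9]
grip_width: 0.243
```

```bash
python3 - <<'E'
from h import *
st(); plan([(.5262,.1960,.49,25,3)])
E
```

```text
14.0 [0.5134 0.187  0.4906] yaw 25.54 z [-1.680e-02 -6.000e-04 -9.999e-01] F [ 0.72  0.5  -0.85] g 0.243 j [ 0.39  0.25 -0.97  1.48  0.2   1.53 -0.14]
max [0.11 0.02 0.01 0.08 0.18 0.04]
[[0.1, -0.02, 0.0, -0.08, 0.18, 0.04], [0.11, -0.01, 0.01, 0.0, 0.0, 0.03], [0.1, -0.02, 0.0, 0.0, 0.0, 0.04]]
```

{"fn": "servo_tool", "kwargs": {
  "motion": [
    [[0.1, -0.02, 0, -0.08, 0.18, 0.04], [0.1, -0.02, 0, 0, 0, 0.03], [0.1, -0.02, 0, 0, 0, 0.03], [0, 0, 0, 0, 0, 0], [0, 0, 0, 0, 0, 0]]
  ]
}}

```text
clock: 14.5
position: [0.525, 0.1996, 0.4883]
ee_rot: [0.976, 0.219, -0.001, -0.0]
ft_force: [0.2, -0.1, -0.9]
grip_width: 0.244
```

```bash
python3 - <<'E'
from h import *
from workcell import cams
o=st(); plan([(.5262,.1960,.43,25,4)])
c=cams.camera("scene"); np.save("scene7.npy",c,allow_pickle=True)
c=cams.camera("top"); np.save("top7.npy",c,allow_pickle=True)
crop(load("scene7"),220,40,360,220,4,"pics/s7.png")
crop(load("top7"),80,160,280,330,3,"pics/t7.png")
E
```

```text
14.5 [0.525  0.1996 0.4883] yaw 25.29 z [-2.8e-03 -2.0e-04 -1.0e+00] F [ 0.17 -0.11 -0.92] g 0.244 j [ 0.35  0.29 -0.97  1.46  0.24  1.52 -0.17]
max [0.01 0.02 0.3  0.01 0.03 0.02]
[[0.0, 0.02, 0.29, -0.01, 0.03, 0.01], [0.0, 0.02, 0.29, 0.0, 0.0, 0.02], [-0.01, 0.02, 0.29, 0.0, 0.0, 0.01], [0.0, 0.02, 0.3, 0.0, 0.0, 0.02]]
```

View pics/s7.png

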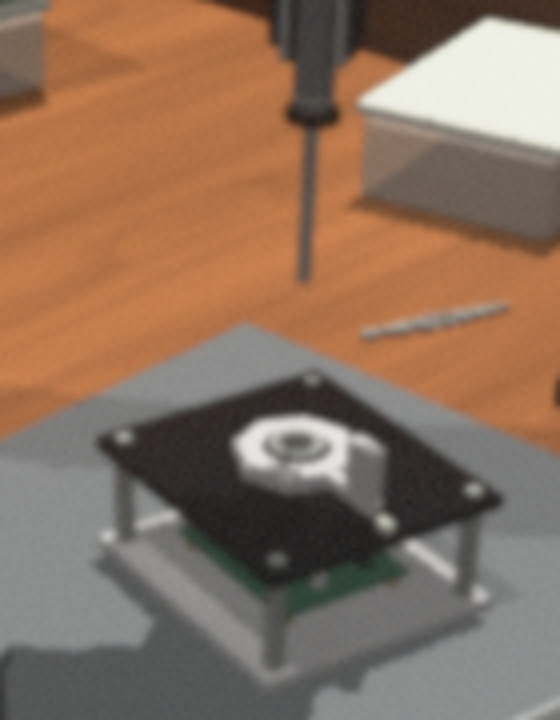

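View pics/t7.png

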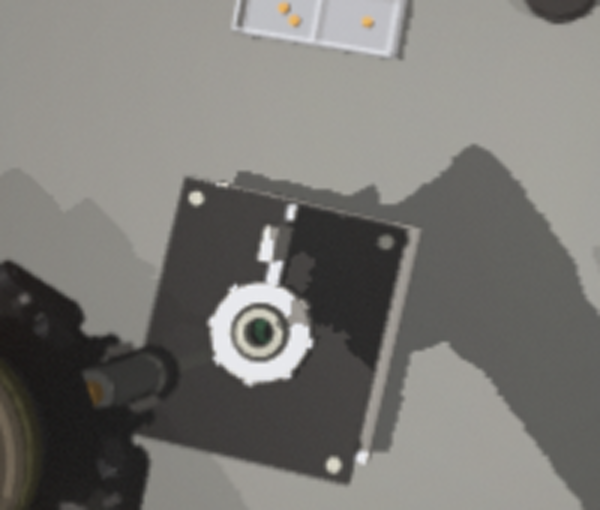

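Scene view: probe tip at crop (304,283), bush mouth at (297,443). Top view: the probe leans away by perspective, hole at (260,332). I'll check the tilt, then descend.

```bash
python3 - <<'E'
from h import *
s=load("scene7");t=load("top7")
p=np.array([.525,.1996,.4883]);z=np.array([-.0028,-.0002,-1]);L=.2974
for off in(L,L-.092,L-.18):
    q=p+off*z; print(((proj(s,q)+.5-[220,40])*4-.5).round(1),((proj(t,q)+.5-[80,160])*3-.5).round(1))
E
```

```text
[303.3 282.7] [207.8 350.4]
[311.2 120.8] [151.9 369.7]
[319.3 -48.9] [ 81.5 394. ]
```

{"fn": "servo_tool", "kwargs": {
  "motion": [
    [[0, 0.02, 0.29, -0.01, 0.03, 0.01], [0, 0.02, 0.29, 0, 0, 0.02], [-0.01, 0.02, 0.29, 0, 0, 0.01], [0, 0.01, 0.25, 0, 0, 0], [0, 0, 0, 0, 0, 0], [0, 0, 0, 0, 0, 0]]
  ]
}}

```text
clock: 15.2
position: [0.5262, 0.1941, 0.429]
ee_rot: [0.976, 0.216, -0.0, 0.0]
ft_force: [-0.5, 0.6, -0.3]
grip_width: 0.241
```

```bash
cat > look.py <<'E'
from h import *
from workcell import cams
import sys
k=sys.argv[1]
c=cams.camera("scene"); np.save(f"scene{k}.npy",c,allow_pickle=True)
c=cams.camera("top"); np.save(f"top{k}.npy",c,allow_pickle=True)
crop(load("scene"+k),260,90,340,190,6,f"pics/s{k}.png")
crop(load("top"+k),120,230,220,320,6,f"pics/t{k}.png")
o=st()
s=load("scene"+k);t=load("top"+k);L=.2974
p=o["position"];z=Ro.from_quat(o["ee_rot"]).as_matrix()[:,2]
for off in(L,L-.046,L-.092):
    q=p+off*z; print(q.round(4),((proj(s,q)+.5-[260,90])*6-.5).round(1),((proj(t,q)+.5-[120,230])*6-.5).round(1))
E
python3 look.py 8
```

```text
15.3 [0.5262 0.1942 0.4293] yaw 24.89 z [ 6.e-04 -7.e-04 -1.e+00] F [ 0.29  0.15 -0.87] g 0.24 j [ 0.36  0.31 -0.96  1.56  0.26  1.41 -0.19]
[0.5264 0.194  0.1319] [203.4 275.7] [251.2 253.5]
[0.5264 0.194  0.1779] [208.5 163.4] [207.6 269. ]
[0.5263 0.1941 0.2239] [213.8  45.9] [158.3 286.5]
```

View pics/s8.png

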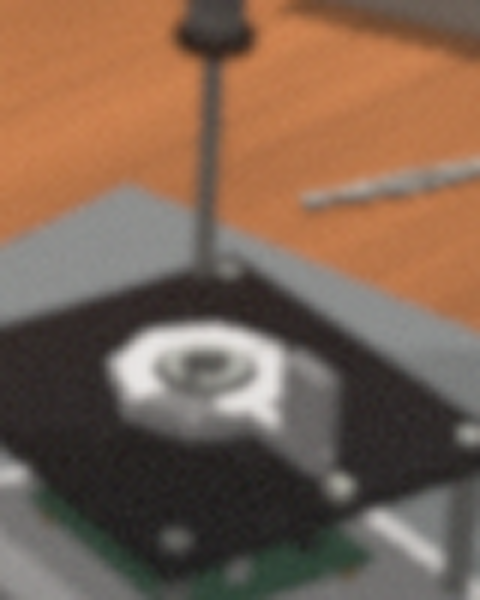

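View pics/t8.png

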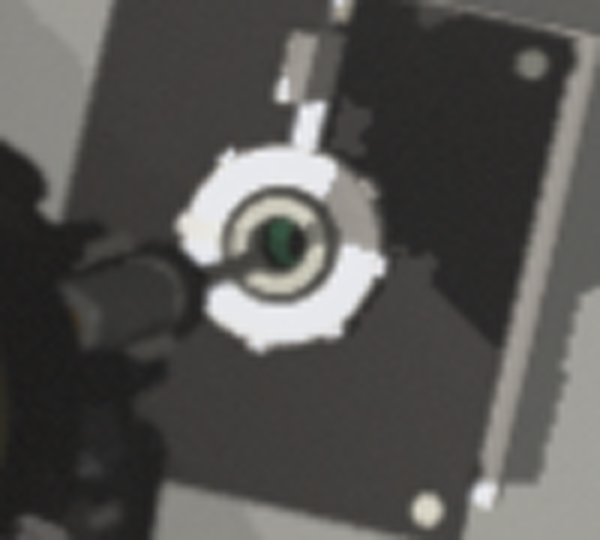

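```bash
python3 - <<'E'
from h import *
import cv2
# enlarged views for accurate reading
s=load("scene8");t=load("top8")
crop(s,280,130,310,160,20,"pics/s8b.png");crop(t,150,255,186,285,20,"pics/t8b.png")
for x,y in((.5268,.196),(.5258,.1963)):
  print(((proj(s,(x,y,.094))+.5-[280,130])*20-.5).round(),((proj(t,(x,y,.094))+.5-[150,255])*20-.5).round())
print(((proj(t,(.5264,.194,.1319))+.5-[150,255])*20-.5).round())
E
```

```text
[280. 411.] [327. 304.]
[275. 407.] [324. 314.]
[239. 346.]
```

View pics/s8b.png

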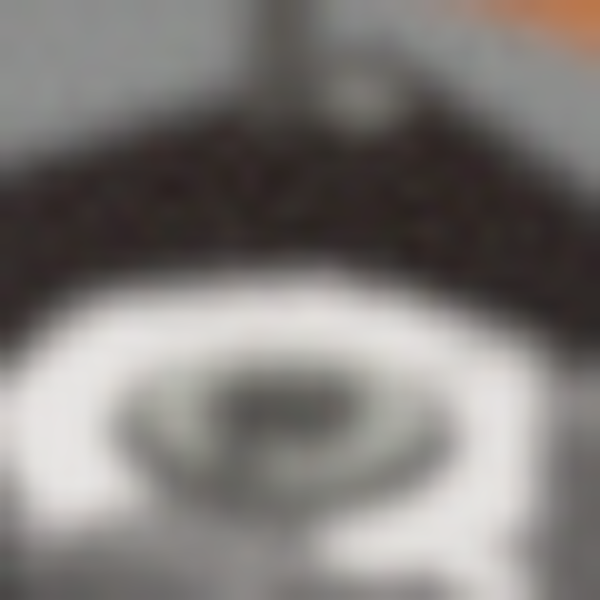

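View pics/t8b.png

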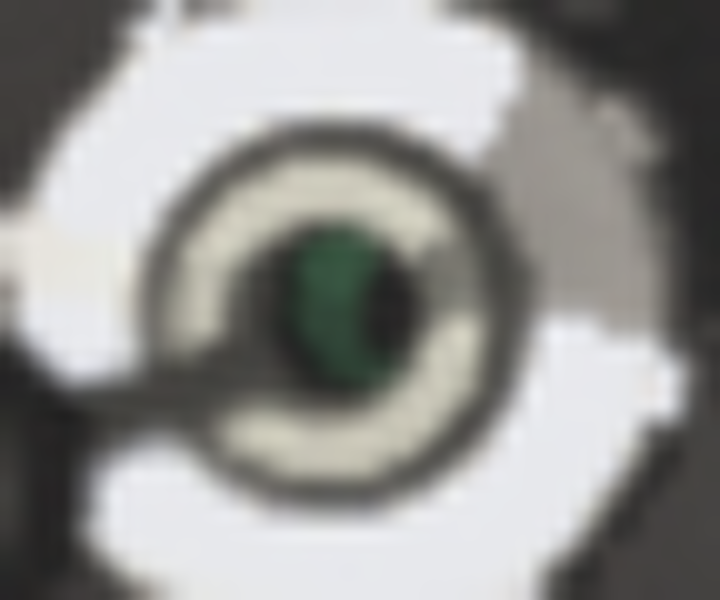

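```bash
python3 - <<'E'
from h import *
st(); plan([(.5266,.1960,.410,25,4)],dec=3)
E
```

```text
15.3 [0.5262 0.1942 0.4293] yaw 24.89 z [ 6.e-04 -7.e-04 -1.e+00] F [ 0.29  0.15 -0.87] g 0.24 j [ 0.36  0.31 -0.96  1.56  0.26  1.41 -0.19]
max [0.006 0.008 0.097 0.01  0.003 0.006]
[[0.005, -0.007, 0.096, 0.01, -0.003, -0.005], [0.006, -0.008, 0.097, 0.0, 0.0, -0.006], [0.006, -0.007, 0.097, 0.0, 0.0, -0.005], [0.005, -0.008, 0.096, 0.0, 0.0, -0.006]]
```

{"fn": "servo_tool", "kwargs": {
  "motion": [
    [[0.005, -0.008, 0.096, 0.01, 0, -0.005], [0.005, -0.008, 0.096, 0, 0, -0.005], [0.005, -0.008, 0.096, 0, 0, -0.005], [0.005, -0.008, 0.096, 0, 0, -0.005], [0, 0, 0, 0, 0, 0], [0, 0, 0, 0, 0, 0]]
  ]
}}

```text
clock: 15.9
position: [0.5266, 0.1968, 0.4095]
ee_rot: [0.976, 0.217, 0.001, -0.0]
ft_force: [0.9, -0.1, -0.7]
grip_width: 0.247
```

```bash
python3 look.py 9; python3 - <<'E'
from h import *
s=load("scene9");t=load("top9")
crop(s,270,110,320,165,12,"pics/s9b.png");crop(t,145,250,190,285,16,"pics/t9b.png")
plan([(.5266,.1960,.36,25,6)],dec=3)
E
```

```text
16.0 [0.5266 0.1968 0.4096] yaw 25.03 z [ 2.e-03  8.e-04 -1.e+00] F [-0.4   0.84 -1.13] g 0.243 j [ 0.35  0.33 -0.96  1.59  0.27  1.37 -0.2 ]
[0.5272 0.197  0.1122] [208.2 320.2] [259.3 245.1]
[0.5271 0.197  0.1582] [213.1 210.1] [217.5 259.9]
[0.527  0.1969 0.2042] [218.1  95. ] [170.4 276.5]
max [0.002 0.003 0.166 0.001 0.025 0.001]
[[-0.001, 0.002, 0.165, 0.001, -0.025, 0.001], [-0.002, 0.003, 0.166, 0.0, 0.0, 0.001], [-0.001, 0.002, 0.165, 0.0, 0.0, 0.001], [-0.001, 0.002, 0.165, 0.0, 0.0, 0.001], [-0.001, 0.003, 0.166, 0.0, 0.0, 0.001], [-0.001, 0.002, 0.165, 0.0, 0.0, 0.001]]
```

View pics/s9b.png

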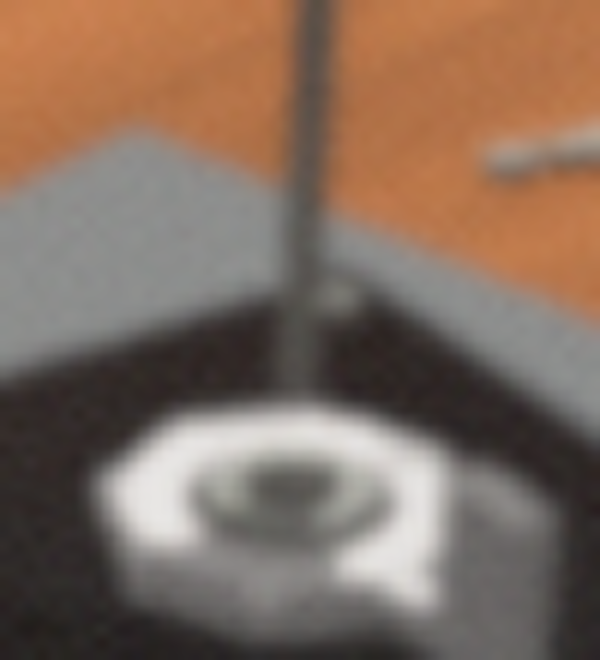

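View pics/t9b.png

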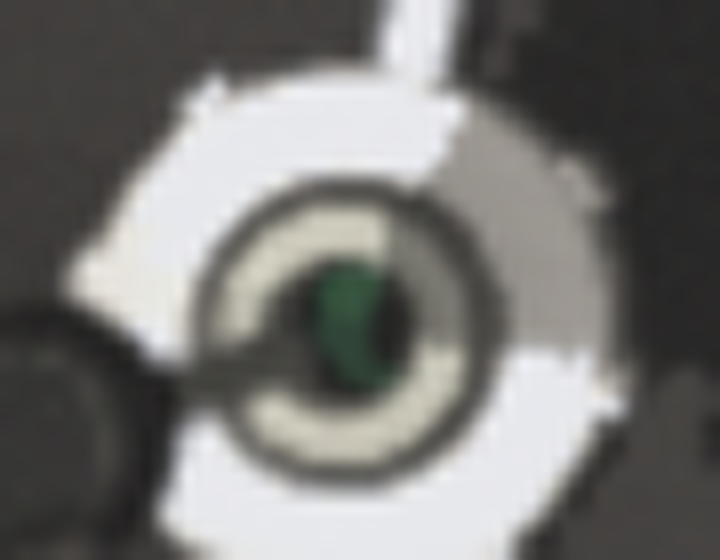

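Both views agree: under the tip, the mouth is within about 1 mm (scene 293 against 293.5 px; top about 1 mm towards −y). I'll lower it with that correction.

{"fn": "servo_tool", "kwargs": {
  "motion": [
    [[0, 0.003, 0.1, 0, -0.025, 0], [0, 0.003, 0.16, 0, 0, 0], [0, 0.002, 0.16, 0, 0, 0], [0, 0.002, 0.16, 0, 0, 0], [0, 0.002, 0.1, 0, 0, 0], [0, 0, 0, 0, 0, 0]]
  ]
}}

```text
clock: 16.6
position: [0.5268, 0.1959, 0.3721]
ee_rot: [0.976, 0.217, -0.0, 0.0]
ft_force: [0.5, -0.8, -1.8]
grip_width: 0.24
```

```bash
python3 - <<'E'
from h import *
o=st();p=o["position"];z=Ro.from_quat(o["ee_rot"]).as_matrix()[:,2];print("tip",p+.2974*z)
plan([(.5267,.1960,.3300,25,5)],dec=3)
E
```

```text
16.6 [0.5268 0.1959 0.3721] yaw 25.01 z [-7.e-04 -4.e-04 -1.e+00] F [ 0.5  -0.83 -1.75] g 0.24 j [ 0.34  0.35 -0.94  1.64  0.3   1.3  -0.22]
tip [0.52662374 0.19582651 0.07472005]
max [0.001 0.001 0.169 0.001 0.009 0.001]
[[0.0, 0.0, 0.168, 0.001, 0.009, 0.001], [-0.001, -0.001, 0.169, 0.0, 0.0, 0.0], [0.0, 0.0, 0.168, 0.0, 0.0, 0.001], [0.0, -0.001, 0.169, 0.0, 0.0, 0.0], [-0.001, 0.0, 0.168, 0.0, 0.0, 0.001]]
```

{"fn": "servo_tool", "kwargs": {
  "motion": [
    [[0, 0, 0.15, 0, 0.009, 0], [0, 0, 0.16, 0, 0, 0], [0, 0, 0.16, 0, 0, 0], [0, 0, 0.16, 0, 0, 0], [0, 0, 0.1, 0, 0, 0], [0, 0, 0, 0, 0, 0], [0, 0, 0, 0, 0, 0]]
  ]
}}

```text
clock: 17.3
position: [0.5268, 0.1959, 0.3321]
ee_rot: [0.976, 0.217, -0.0, -0.0]
ft_force: [-0.4, 0.3, -1.5]
grip_width: 0.24
```

```bash
python3 look.py 10;python3 - <<'E'
from h import *
s=load("scene10");t=load("top10")
crop(s,270,110,320,165,12,"pics/s10b.png");crop(t,145,250,190,285,16,"pics/t10b.png")
plan([(.5267,.1960,.3294,25,1)],dec=3)
q=(.5268,.1960)
for z in(.124,.13):print(z,((proj(s,(*q,z))+.5-[270,110])*12-.5).round(1))
E
```

```text
17.4 [0.5269 0.196  0.3323] yaw 25.01 z [ 1.e-04  1.e-04 -1.e+00] F [-1.17  0.22  0.04] g 0.241 j [ 0.32  0.39 -0.93  1.69  0.33  1.23 -0.24]
[0.5269 0.196  0.0349] [197.7 495. ] [323.  224.9]
[0.5269 0.196  0.0809] [202.4 392.9] [288.3 237. ]
[0.5269 0.196  0.1269] [207.3 286.2] [249.6 250.5]
max [0.002 0.002 0.059 0.001 0.001 0.003]
[[-0.002, -0.002, 0.059, -0.001, -0.001, 0.003]]
0.124 [294.3 346.5]
0.13 [295.6 318.1]
```

View pics/s10b.png

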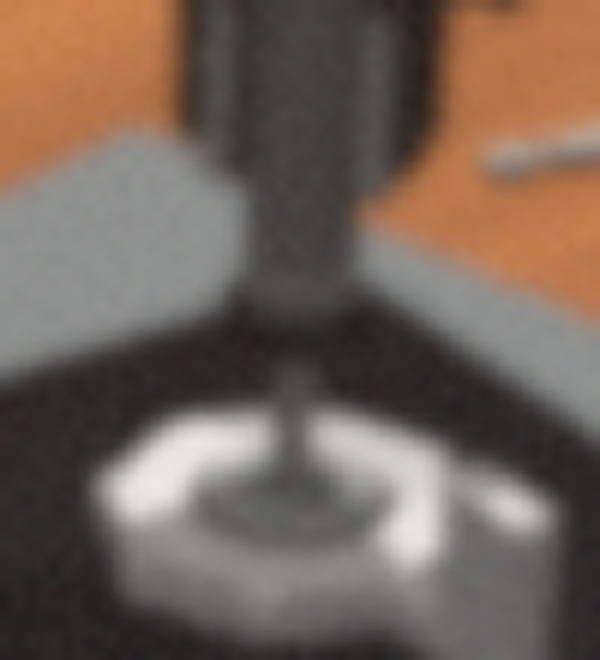

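View pics/t10b.png

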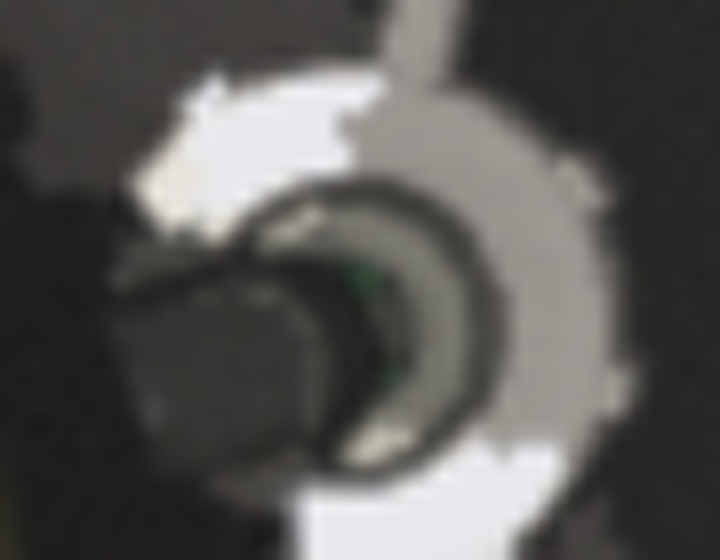

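The stem enters at the middle of the bore (scene crop x 292 against centre 293). Before the last millimetres I'll check the tip length using earlier images, where the tip stands against a plain background.

```bash
python3 - <<'E'
from h import *
np.set_printoptions(precision=1,suppress=True,linewidth=200)
L=.2974
for k,p,z in(("6",(.5817,-.1894,.5045),(.0094,-.0041,-.9999)),("7",(.525,.1996,.4883),(-.0028,-.0002,-1)),("8",(.5262,.1942,.4293),(.0006,-.0007,-1)),("9",(.5266,.1968,.4096),(.002,.0008,-1))):
    s=load("scene"+k);p=np.array(p);z=np.array(z);E=s["extrinsics"]
    img=s["color"].astype(np.float32)
    # profile of the stem centre line minus sides, vs distance from TCP
    offs=np.arange(L-.03,L+.016,.001);row=[]
    side=np.array([.736,.676,.0])
    for o in offs:
        q=p+z*o; 
        def smp(d): 
            u=proj(s,q+side*d); return cv2.getRectSubPix(img,(1,1),(float(u[0]),float(u[1])))[0,0]
        c=(smp(0)+smp(.0012)+smp(-.0012))/3; b=(smp(.011)+smp(-.011))/2
        row.append(np.abs(c-b).sum())
    print(k,dict(zip(((offs-L)*1000).round().astype(int).tolist()[16:],np.array(row)[16:].round().astype(int).tolist())))
E
```

```text
6 {-14: 142, -13: 149, -12: 155, -11: 158, -10: 161, -9: 164, -8: 168, -7: 169, -6: 167, -5: 164, -4: 161, -3: 157, -2: 143, -1: 118, 0: 90, 1: 61, 2: 38, 3: 21, 4: 10, 5: 2, 6: 1, 7: 1, 8: 1, 9: 2, 10: 2, 11: 3, 12: 1, 13: 3, 14: 2, 15: 1, 16: 3}
7 {-14: 124, -13: 124, -12: 126, -11: 126, -10: 125, -9: 124, -8: 124, -7: 121, -6: 119, -5: 114, -4: 106, -3: 99, -2: 86, -1: 74, 0: 63, 1: 50, 2: 37, 3: 27, 4: 17, 5: 11, 6: 6, 7: 3, 8: 4, 9: 6, 10: 7, 11: 8, 12: 9, 13: 10, 14: 8, 15: 5, 16: 3}
8 {-14: 144, -13: 139, -12: 136, -11: 130, -10: 120, -9: 110, -8: 108, -7: 107, -6: 111, -5: 112, -4: 112, -3: 102, -2: 89, -1: 73, 0: 58, 1: 42, 2: 24, 3: 9, 4: 2, 5: 7, 6: 14, 7: 11, 8: 4, 9: 2, 10: 3, 11: 4, 12: 1, 13: 1, 14: 1, 15: 8, 16: 17}
9 {-14: 96, -13: 101, -12: 103, -11: 105, -10: 106, -9: 103, -8: 100, -7: 98, -6: 98, -5: 98, -4: 102, -3: 105, -2: 110, -1: 117, 0: 122, 1: 121, 2: 117, 3: 105, 4: 82, 5: 59, 6: 33, 7: 7, 8: 16, 9: 41, 10: 64, 11: 88, 12: 114, 13: 139, 14: 161, 15: 183, 16: 200}
```

```bash
python3 - <<'E'
from h import *
s0=load("scene0");L=.2974
def prof(s,p,z,offs,side=np.array([.736,.676,0])):
    img=s["color"].astype(np.float32).mean(2);r=[]
    for o in offs:
        v=[]
        for d in(-.004,-.002,0,.002,.004):
            u=proj(s,p+z*o+side*d); v.append(cv2.getRectSubPix(img,(1,1),(float(u[0]),float(u[1])))[0,0])
        r.append(np.mean(v))
    return np.array(r)
h=np.arange(.080,.130,.002) # height above tip
print(h.round(3).tolist())
print("0",prof(s0,np.array([.5822,-.191,.013]),np.array([0,0,1.]),h).round().astype(int).tolist())
for k,p,z in(("6",(.5817,-.1894,.5045),(.0094,-.0041,-.9999)),("7",(.525,.1996,.4883),(-.0028,-.0002,-1)),("8",(.5262,.1942,.4293),(.0006,-.0007,-1)),("9",(.5266,.1968,.4096),(.002,.0008,-1)),("10",(.5269,.196,.3323),(0,0,-1))):
    print(k,prof(load("scene"+k),np.array(p),np.array(z),L-h).round().astype(int).tolist())
E
```

```text
[0.08, 0.082, 0.084, 0.086, 0.088, 0.09, 0.092, 0.094, 0.096, 0.098, 0.1, 0.102, 0.104, 0.106, 0.108, 0.11, 0.112, 0.114, 0.116, 0.118, 0.12, 0.122, 0.124, 0.126, 0.128]
0 [69, 50, 38, 36, 43, 51, 60, 68, 73, 73, 69, 64, 65, 63, 64, 64, 63, 63, 63, 63, 63, 64, 64, 63, 65]
6 [87, 86, 78, 60, 41, 34, 39, 50, 61, 68, 75, 76, 69, 66, 64, 64, 64, 64, 64, 64, 65, 65, 66, 66, 66]
7 [93, 92, 89, 80, 65, 48, 40, 44, 54, 61, 69, 74, 73, 69, 66, 65, 65, 65, 64, 64, 64, 64, 64, 64, 64]
8 [97, 95, 89, 76, 58, 46, 43, 50, 58, 65, 71, 73, 71, 68, 67, 67, 66, 66, 66, 66, 66, 65, 65, 66, 65]
9 [94, 93, 87, 75, 58, 45, 42, 48, 57, 65, 72, 75, 72, 69, 67, 66, 66, 66, 66, 66, 66, 66, 66, 67, 66]
10 [69, 65, 59, 51, 42, 37, 42, 50, 59, 68, 74, 75, 73, 69, 67, 67, 67, 67, 66, 67, 67, 66, 66, 66, 66]
```

{"fn": "servo_tool", "kwargs": {
  "motion": [
    [[-0.002, 0, 0.04, 0, 0, 0], [0, 0, 0.04, 0, 0, 0], [0, 0, 0.035, 0, 0, 0], [0, 0, 0, 0, 0, 0], [0, 0, 0, 0, 0, 0]]
  ]
}}

```text
clock: 17.9
position: [0.527, 0.196, 0.3269]
ee_rot: [0.976, 0.216, 0.001, -0.0]
ft_force: [0.2, 0.2, -1.0]
grip_width: 0.244
```

```bash
python3 look.py 11;python3 - <<'E'
from h import *
s=load("scene11");t=load("top11")
crop(s,270,110,320,165,12,"pics/s11b.png");crop(t,145,250,190,285,16,"pics/t11b.png")
E
```

```text
18.0 [0.527  0.196  0.3269] yaw 25.01 z [ 1.4e-03  4.0e-04 -1.0e+00] F [ 0.36 -0.48 -1.26] g 0.244 j [ 0.32  0.4  -0.92  1.69  0.34  1.22 -0.25]
[0.5274 0.1961 0.0295] [198.4 507.2] [326.5 222.2]
[0.5273 0.1961 0.0755] [202.9 405.5] [292.2 234.3]
[0.5272 0.1961 0.1215] [207.7 299.3] [254.1 247.7]
```

View pics/s11b.png

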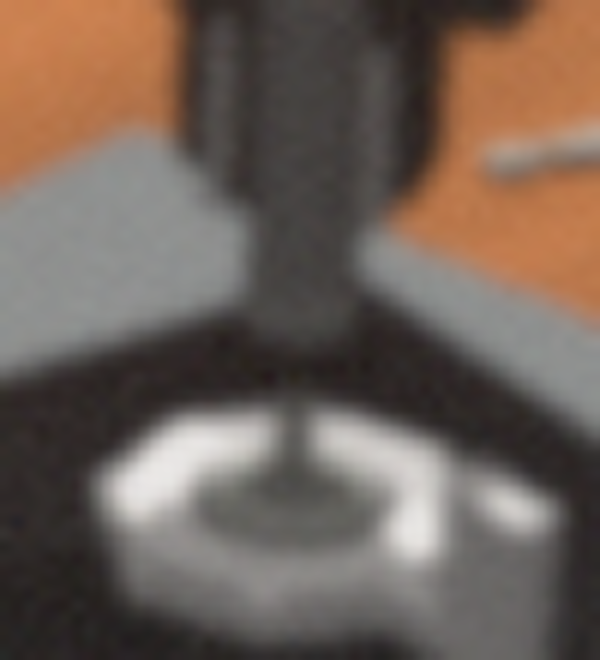

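View pics/t11b.png

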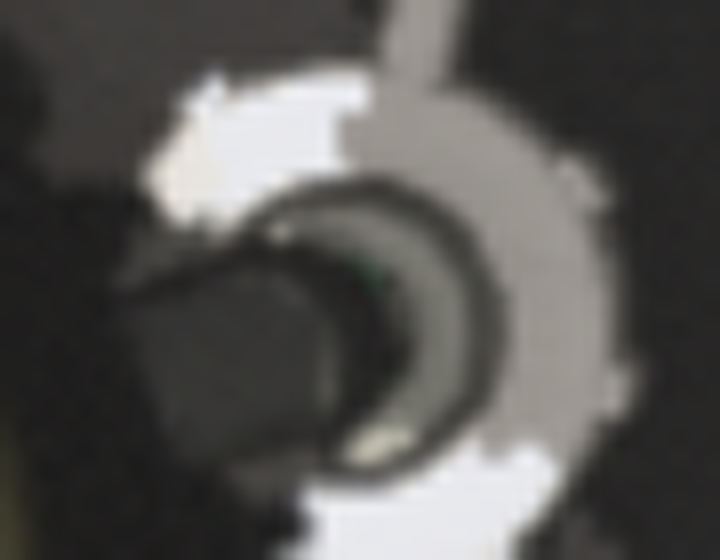

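{"fn": "servo_tool", "kwargs": {
  "motion": [
    [[-0.004, 0, 0.005, 0, -0.01, 0], [0, 0, 0, 0, 0, 0], [0, 0, 0, 0, 0, 0], [0, 0, 0, 0, 0, 0]]
  ]
}}

```text
clock: 18.4
position: [0.5268, 0.1959, 0.3267]
ee_rot: [0.976, 0.216, 0.0, 0.0]
ft_force: [0.4, -0.9, -0.9]
grip_width: 0.241
```

```bash
python3 look.py 12; python3 - <<'E'
from h import *
from workcell import status
print(np.abs(status.get_obs()["joint_velocities"]).max())
t=load("top12");crop(t,0,0,560,420,1.4,"pics/t12full.png")
E
```

```text
18.5 [0.5268 0.196  0.3268] yaw 25.01 z [ 8.e-04  0.e+00 -1.e+00] F [ 0.42  0.63 -1.38] g 0.244 j [ 0.32  0.4  -0.92  1.69  0.34  1.22 -0.25]
[0.527  0.196  0.0294] [197.5 507.2] [327.  223.1]
[0.527  0.196  0.0754] [202.1 405.6] [292.7 235.1]
[0.527  0.196  0.1214] [206.9 299.4] [254.5 248.5]
0.0017339805452911278
```

View pics/t12full.png

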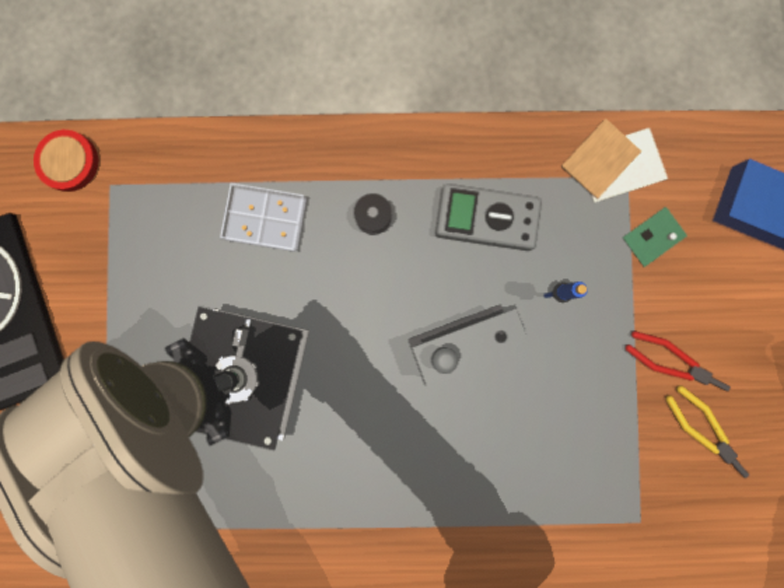

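View pics/s12.png

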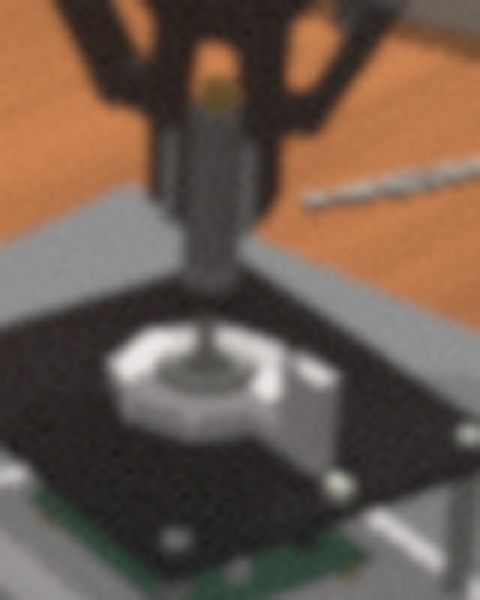

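The probe stands in the bore, with the stem at crop (205,355) and the brass top at (219,88). The driver, blue probe, spool, box and meter haven't moved. The brass top gives one more height check.

```bash
python3 - <<'E'
from h import *
def top(s,box):
    x0,y0,x1,y1=box
    a=s["color"][y0:y1,x0:x1]; h=cv2.cvtColor(a,cv2.COLOR_RGB2HSV); r=a.astype(int)
    w=np.clip((r[:,:,0]-r[:,:,2]-25),0,None)
    return x0,y0,w
s0=load("scene0");s=load("scene12")
for im,box,xy,nm in((s0,(164,186,175,202),(.583,-.1913),"0"),(s,(292,98,302,112),(.5269,.196),"12")):
    x0,y0,w=top(im,box); print(nm); print(w)
    for z in(.20,.205,.21,.215) if nm=="12" else (.183,.188,.193): print(z,proj(im,(*xy,z)).round(2))
E
```

```text
0
[[ 0  0  0  0  0  0  0  0  0  0  0]
 [ 0  0  0  0  0  0  0  0  0  0  0]
 [ 0  0  0  0  0  0  0  0  0  0  0]
 [ 0  0  0  0  0  0  0  0  0  0  0]
 [ 0  0  0  0  8 16 16  5  0  0  0]
 [ 0  0 12 38 56 61 61 48 21  0  0]
 [ 0  8 44 74 89 94 94 78 41  1  0]
 [ 0 12 53 86 96 99 96 82 45  2  0]
 [ 0  2 38 72 84 83 77 64 31  0  0]
 [ 0  0 17 43 55 57 51 37 16  0  0]
 [ 0  0  1 24 34 33 31 22  8  0  0]
 [ 0  0  0 16 24 28 24 15  3  0  0]
 [ 0  0  0  7 17 18 14  6  0  0  0]
 [ 0  0  0  0  0  0  0  0  0  0  0]
 [ 0  0  0  0  0  0  0  0  0  0  0]
 [ 0  0  0  0  0  0  0  0  0  0  0]]
0.183 [169.35 197.16]
0.188 [169.06 194.69]
0.193 [168.76 192.2 ]
12
[[22 56 77 83 79 67 50 19  0  0]
 [34 66 87 94 93 84 67 34  3  0]
 [37 72 90 96 97 90 75 44  8  0]
 [44 75 89 89 92 86 74 44 11  0]
 [45 68 75 73 73 71 65 40  9  0]
 [46 59 60 55 50 51 45 28  9  0]
 [47 51 46 39 35 36 34 26 12  0]
 [40 45 36 32 31 31 31 27 17  0]
 [21 30 29 29 32 27 28 20  8  0]
 [ 0  6 14 20 25 20 15  5  0  0]
 [ 0  0  2  9 11  7  1  0  0  0]
 [ 0  0  0  0  0  0  0  0  0  0]
 [ 0  0  0  0  0  0  0  0  0  0]
 [ 0  0  0  0  0  0  0  0  0  0]]
0.2 [295.53 107.32]
0.205 [295.63 105.19]
0.21 [295.72 103.05]
0.215 [295.82 100.9 ]
```

```bash
python3 -c "
from workcell import order
print(order.hand_in())"
```

```text
the job is handed in; nothing more can be done
None
```

The ring is lined up with the mark, and I handed the job in at about 18.5 s with the probe still held in the guide hole.

**Ring:** I gripped the tab, swung it round to the mark and let go. The top view put the ring about 0.007 rad from the mark. In the last pictures the tab still points at the mark.

**Probe:** I took the grey probe from the rack and lowered it upright through the bush.
- **Centring:** both cameras put it within about 1 mm of the hole's centre. In the last top view the flange hid the stem, so only the scene view could confirm it there.
- **Stillness and contact:** it was upright to about 0.001 rad and still. I saw no sign of contact: the force readings stayed around 1–2 N, about the probe's weight.

**Tip height (checks disagreed):** the arm's reading at grip time put the tip only about 3 mm above the chip. The pictures showed the probe sitting higher in the fingers than that reading implied. The tip and flange edges suggested 2–4 mm higher, and the base of the brass connector put the tip about 6 mm above the chip. I went with the pictures, so expect 6 mm give or take about 2 mm.

The nut driver, blue probe, spool, parts box and meter look unmoved in the last top view.

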